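Clamp the bucket tappets on the bench shaker, lock the bar with R-clips and set the power

ROBOT

A 6-joint arm with a two-finger parallel gripper is mounted at the origin on a cart in front of the work surface, level with it; the furniture and walls round the work are solid. World frame = base frame: x ahead of the robot, y to its left, z up, the work surface at z = 0. Lengths are in m, angles in rad, forces in N, time in s.
With the tool pointing down it reaches from about 0.25 to 0.775 m from the base axis. Payload 4 kg.
Tool frame: the origin (TCP) lies at the centre of the arm's flange, where the gripper is bolted on; the fingertips stand 199 mm ahead of it and the grasp point (between the pads) lies 180 mm ahead of it (robot.tcp_to_tips is the z of the fingertips in the tool frame, in m); z points along the fingers, y is the line along which they close (so a half turn about z gives the same grasp; the last joint's range is limited). The gripper opens to 94 mm and grips with 3 to 60 N. Pads are 16 mm wide; open, the fingers measure 119 mm over their backs; the gripper's body (75 mm by 177 mm) begins 78 mm behind the grasp point.
Start: joints at [-1.233, 0.087, 1.371, -0, 1.684, -0.103], TCP at [0.235, -0.497, 0.405] pointing down, gripper open.
Joint ranges: [-3.1, 3.1], [-0.76, 2.03], [0.27, 2.55], [-1.08, 4.22], [0.17, 2.65], [-2.57, 2.57]. Speed limits (rad/s): [2.79, 2.79, 3.14, 3.14, 3.14, 3.14].

INTERFACE

Orientations are given as [roll, pitch, yaw] about the fixed x, y, z axes, in that order (R = Rz(yaw) Ry(pitch) Rx(roll)).
In Python, from bench import robot gives the robot as it stands.
- The arm moves only by the tool play_rows, never from a script. Its arguments are lists of equal length, an entry for each row: "translation": the shift along the tool's x, y, z scaled (see below), a list of three; "twist": the turn, a rotation vector about the tool's x, y, z scaled (see below), a list of three; "gripper": the opening, from -1 (shut) to 1 (fully open). A call has 1 to 8 rows; each row shifts and turns the commanded pose from where the row before left it, along the tool's axes as they then stand; what a row does not reach is not made up. The controller multiplies each number of a shift by 0.04 m and each number of a turn by 0.1 rad. A row lasts 1/10 s, in which the tool goes at most 50 mm and 8.59 degrees, less where a joint would pass 70% of its speed; a pose out of reach is approached as far as the arm can. A call with a number of a shift or a turn outside -1 to 1 is refused whole. A call with a gripper value outside its range is refused whole. The fingers move at their own pace and stop on an object; the grip force is fixed at half the most. Time passes only in rows, so rows that do not move let the fingers close. It gives the time, the measured TCP pose, the force, the opening and the grip force at its end, in the units of the state.
- robot.get_obs(): the state, without advancing time (a new reading comes with each control period).
- robot.snapshot(name): name is "side" or "top"; returns the picture (400x640x3 uint8, red, green, blue); there is no depth.
- robot.camera_model(name): a dict with "camera_matrix" (3x3 intrinsics, pixels), "k1" (the pictures are not rectified: a ray, as slopes to the right and down, at radius r is drawn at 1 + k1 r^2 times it, then the intrinsics apply), "rvec" (rotation vector, rad) and "tvec" (3), from world to camera coordinates, as OpenCV has them. Camera axes: x right, y down, z forward; pixel columns grow to the right and rows downward; lengths in m; the calibration is good to about 2 mm. A picture is of the moment at which its call begins. camera_model takes no time and is no camera call.
- robot.close_job(): hands the job in; it is judged then, once.
Trained networks look in the newest picture that a camera, given by its name, has taken for a name from the list of things; names that differ only in an ending like _2 or _b are one class to them, and where a whole thing is asked for, a point or a joint stands for the part that bears it (a point fixed in the world has none). Each returns a list of dicts, best first, with "score" (0 to 1); they miss things now and then, are a little off and sometimes report something else, mostly with a low value. They report only what shows in the picture. A call takes as long as a camera call. They do not tell look-alikes from the thing itself.
- robot.recognise(name, camera): "centre" ([x, y, z] in m, in world coordinates, good to about 4 mm: the middle of the surface that is visible of it).
- robot.spot_point(name, camera): "centre" ([x, y, z] in m, in world coordinates, good to about 4 mm: a listed point, or the origin of a listed thing).
The state is a dict: "time": time; "joint_positions": joint angles; "qvel": joint speeds; "joint_torque": joint torques, N m; "tool_pos": TCP position; "ee_rot": TCP orientation; "wrist_force": force on the tool from outside, world axes, zero at the start; "wrist_torque": the same for the moment, N m; "width": finger opening in m; "finger_force": force on a finger pad.
Only numpy, scipy, OpenCV 4.12 (cv2) and the standard library are available. Lean on these libraries where they do the work, as an engineer would, in place of code of your own. Each camera call takes 0.05 s, during which the arm holds its last target. There are 200 camera calls.

TASK

Stand every loose bucket tappet in a pocket of its own in the bench shaker's nest, lay the yellow hold-down bar over them with its holes on the two studs and down on their shoulders, and lock it with one R-clip in each stud: straight leg through the cross-hole, pushed home until the bent leg snaps round the stud. Only then reach through the guard opening of the grey control box and turn the sunken knob clockwise until its white line points at the green mark. Do not knock the tape and the valve spring about.

Things in the scene. Friction and masses are not known exactly. Their poses are not given: they have to be found in the camera images.
- tappet_0_mid (a point): bucket tappet (a plain grey steel cup, 41 mm across, 31 mm tall, closed end up), standing on the bench; this point is its centre, 15.5 mm above its underside. There may be fewer than five: an absent one reads None.
- tappet_1_mid (a point): bucket tappet (a plain grey steel cup, 41 mm across, 31 mm tall, closed end up), standing on the bench; this point is its centre, 15.5 mm above its underside. There may be fewer than five: an absent one reads None.
- tappet_2_mid (a point): bucket tappet (a plain grey steel cup, 41 mm across, 31 mm tall, closed end up), standing on the bench; this point is its centre, 15.5 mm above its underside. There may be fewer than five: an absent one reads None.
- tappet_3_mid (a point): bucket tappet (a plain grey steel cup, 41 mm across, 31 mm tall, closed end up), standing on the bench; this point is its centre, 15.5 mm above its underside. There may be fewer than five: an absent one reads None.
- tappet_4_mid (a point): bucket tappet (a plain grey steel cup, 41 mm across, 31 mm tall, closed end up), standing on the bench; this point is its centre, 15.5 mm above its underside. There may be fewer than five: an absent one reads None.
- pocket0 (a point): centre of the FLOOR of a tappet pocket of the shaker: a round recess 45 mm across, 8 mm deep; five in a row along the shaker's y, 50 mm apart. Its rim, level with the top of the 62 mm wide nest block, is 8 mm above this point, so fingers beside a tappet on the shaker's x must stay above that: grip the tappet's upper half. A seated tappet stands 23 mm proud.
- pocket1 (a point): centre of the FLOOR of a tappet pocket of the shaker: a round recess 45 mm across, 8 mm deep; five in a row along the shaker's y, 50 mm apart. Its rim, level with the top of the 62 mm wide nest block, is 8 mm above this point, so fingers beside a tappet on the shaker's x must stay above that: grip the tappet's upper half. A seated tappet stands 23 mm proud.
- pocket2 (a point): centre of the FLOOR of a tappet pocket of the shaker: a round recess 45 mm across, 8 mm deep; five in a row along the shaker's y, 50 mm apart. Its rim, level with the top of the 62 mm wide nest block, is 8 mm above this point, so fingers beside a tappet on the shaker's x must stay above that: grip the tappet's upper half. A seated tappet stands 23 mm proud.
- pocket3 (a point): centre of the FLOOR of a tappet pocket of the shaker: a round recess 45 mm across, 8 mm deep; five in a row along the shaker's y, 50 mm apart. Its rim, level with the top of the 62 mm wide nest block, is 8 mm above this point, so fingers beside a tappet on the shaker's x must stay above that: grip the tappet's upper half. A seated tappet stands 23 mm proud.
- pocket4 (a point): centre of the FLOOR of a tappet pocket of the shaker: a round recess 45 mm across, 8 mm deep; five in a row along the shaker's y, 50 mm apart. Its rim, level with the top of the 62 mm wide nest block, is 8 mm above this point, so fingers beside a tappet on the shaker's x must stay above that: grip the tappet's upper half. A seated tappet stands 23 mm proud.
- bar_grip (a point): centre of the black grip rib on the yellow hold-down bar, 28 mm above its underside. The bar is 336 mm long (y), 36 wide (x), 10 thick, 0.35 kg. The rib on its middle is 14 mm thick (x), 70 long (y) and stands 10 to 46 mm above the underside; the bar's flat top lies beside it. Holes 23.5 mm across at y = +-150 mm. Either way round will do.
- bar_seat (a point): point mid-way between the shaker's two studs at the height of their shoulders, where the seated bar's underside rests (2 mm above seated tappets): bar_grip is then 28 mm straight above it. Its axes are the shaker's: y along the row of pockets and studs, x across, z up. Studs at y = +-150 mm, 20 mm across, standing 46 mm above the shoulders, tapered tip.
- stud_hole_left (a point): centre of the cross-hole of the left stud of the shaker, an upright steel pin 20 mm across. The hole runs level along this point's x axis (the shaker's x), 6.5 mm across, open at both ends. The stud's tapered tip is 23 mm above it, its shoulder 23 mm below, the top of a seated bar 13 mm below. A clip may go in from either side.
- stud_hole_right (a point): centre of the cross-hole of the right stud of the shaker, an upright steel pin 20 mm across. The hole runs level along this point's x axis (the shaker's x), 6.5 mm across, open at both ends. The stud's tapered tip is 23 mm above it, its shoulder 23 mm below, the top of a seated bar 13 mm below. A clip may go in from either side.
- clip_a_grip (a point): sprung steel R-clip lying flat; centre of its red moulded grip (28 mm along x, 16 across y, 16 tall), 8 mm above the bench; grip it here across y. The straight leg (5 mm thick, 2.8 mm pilot point) runs along +x, level with this point and in line with it, to 94 mm ahead; the bent leg lies beside it on +y, reaching 74 mm ahead and 16 mm sideways.
- clip_b_grip (a point): sprung steel R-clip lying flat; centre of its red moulded grip (28 mm along x, 16 across y, 16 tall), 8 mm above the bench; grip it here across y. The straight leg (5 mm thick, 2.8 mm pilot point) runs along +x, level with this point and in line with it, to 94 mm ahead; the bent leg lies beside it on +y, reaching 74 mm ahead and 16 mm sideways.
- clip_a_seat (a point): the point of clip_a 52 mm ahead of its grip on the straight leg: it lies at the centre of the stud's cross-hole when the clip is home, where the bow of the bent leg fits round the stud. Its x axis runs along the straight leg; when let go, the clip droops by up to 0.15 rad in the hole.
- clip_b_seat (a point): the point of clip_b 52 mm ahead of its grip on the straight leg: it lies at the centre of the stud's cross-hole when the clip is home, where the bow of the bent leg fits round the stud. Its x axis runs along the straight leg; when let go, the clip droops by up to 0.15 rad in the hole.
- clip_a_leg (a joint): deflection of the sprung bent leg of clip_a, rad: 0 at rest; as its neck rides over the stud it springs out by about 0.1 and snaps back to below 0.03 when the clip is home. Pushing it over takes about 5 to 10 N.
- clip_b_leg (a joint): deflection of the sprung bent leg of clip_b, rad: 0 at rest; as its neck rides over the stud it springs out by about 0.1 and snaps back to below 0.03 when the clip is home. Pushing it over takes about 5 to 10 N.
- power_knob_grip (a point): on the knob's upright axis, 7 mm below the top of its black bar (42 mm along this point's x, 14 thick along y, sides free 30 mm down; under it a 44 mm disc). Bar top is 16 mm below the guard plate's top; the plate's round opening is 100 mm across, centred on the knob. The white line is on the bar's -x half. At value 0 the bar lies along the box's x; the point turns with it.
- power_knob (a joint): angle of the knob, rad, 0 to 2.6, growing clockwise as seen from above; it stays where it is left (0.05 N m of friction). The green mark is at 1.25, the red one at 2.5.
- tape_stack: stack of amber tape rolls, 69 mm across, 68 mm tall, origin under its centre: a bystander
- valve_spring: valve spring standing on end, 30 mm across, 51 mm tall: a bystander
Not all that is in view belongs to the job. What is shaped like the part that bears tappet_4_mid but purple is not meant.

How it is judged:
By the outcome, as a careful person would: the job done as asked, in the order asked, and still so for the second after the job is handed in, with the robot touching nothing.
Of tappet_0, tappet_1, tappet_2, tappet_3, tappet_4 only 3 to 5 are there at a start; the rules pass over those that are not, and their reading is None.
At some moment in a run one of hold_bar, clip_a, clip_b may be knocked a few centimetres aside while the robot is not near it.
It also fails if it takes over 210 s, if anything falls off the work surface, if the arm or the gripper's body presses on something with over 40 N, if the wrist force passes 120 N, or if a joint passes its speed limit or range.

## Working session

There is one attempt and no reset: what is moved stays moved. The work goes in short steps, Python scripts to look and compute and a tool call to move; the robot and the scene stay as the last step left them, time stands still between calls to the robot, and variables do not carry over. Pictures are saved under pics/ and viewed, at most 14 in all, crops included, and the job is handed in when it is done.

Besides the shell and the picture viewer there is one more tool, called after ">>>" by a JSON object that holds its "method" and its "body", one argument or row to a line. play_rows: Moves the arm, as the interface text tells. Its arguments: {"type":"object","properties":{"translation":{"type":"array","items":{"type":"array","items":{"type":"number","minimum":-1,"maximum":1}}},"twist":{"type":"array","items":{"type":"array","items":{"type":"number","minimum":-1,"maximum":1}}},"gripper":{"type":"array","items":{"type":"number"}}},"required":["translation","twist","gripper"]}

```bash
mkdir -p pics; ls; cat > h.py <<'E'
import numpy as np, cv2
from bench import robot
from scipy.spatial.transform import Rotation as Rot
def snap(cam,name):
    im=robot.snapshot(cam); cv2.imwrite('pics/'+name,im[:,:,::-1]); return im
def cm(cam):
    m=robot.camera_model(cam); K=np.array(m['camera_matrix']); R=cv2.Rodrigues(np.array(m['rvec'],float))[0]; t=np.array(m['tvec'],float).ravel()
    return K,m['k1'],R,t
def proj(cam,P):
    K,k,R,t=cm(cam); p=R@np.array(P,float)+t; s=p[:2]/p[2]; s=s*(1+k*(s@s)); return (K@np.r_[s,1])[:2]
def unproj(cam,uv,z):
    K,k,R,t=cm(cam)
    d=cv2.undistortPoints(np.array([[uv]],float),K,np.array([k,0,0,0,0.]))[0,0]
    ray=R.T@np.r_[d,1]; o=-R.T@t; return o+ray*(z-o[2])/ray[2]
def tool():
    o=robot.get_obs(); return o
E
python3 - <<'E'
from h import *
for c in('top','side'):
    snap(c,c+'0.png'); K,k,R,t=cm(c); print(c,K.tolist(),k,(-R.T@t).round(3),R.round(2).tolist())
o=robot.get_obs(); print(o)
for c in('top','side'):
  for n in('tappet_0_mid','pocket0','bar_grip','bar_seat','stud_hole_left','stud_hole_right','clip_a_grip','clip_a_seat','power_knob_grip','tape_stack','valve_spring'):
    print(c,n,[(d['score'] and round(d['score'],2),np.round(d['centre'],3).tolist()) for d in robot.spot_point(n,c)])
E
```

```text
pics
top [[375.0334627113502, 0.0, 316.1182990443047], [0.0, 375.0334627113502, 201.99843331690425], [0.0, 0.0, 1.0]] -0.06530175620646955 [0.404 0.019 1.34 ] [[-0.01, -1.0, -0.0], [-1.0, 0.01, -0.09], [0.09, 0.0, -1.0]]
side [[475.75053286681407, 0.0, 319.357300138317], [0.0, 475.75053286681407, 200.21791865155686], [0.0, 0.0, 1.0]] -0.1364273223195159 [0.412 0.944 0.932] [[-1.0, -0.07, -0.02], [-0.04, 0.67, -0.75], [0.07, -0.74, -0.67]]
{'time': 0.1, 'joint_positions': array([-1.23309553e+00,  8.78842539e-02,  1.37206784e+00,  1.25337417e-05,
        1.68362376e+00, -1.03099096e-01]), 'qvel': array([ 0.00065502, -0.00182867, -0.00405829, -0.0005736 ,  0.00125105,
       -0.00185164]), 'joint_torque': array([ 2.04893986e-03, -3.41253233e+01, -3.03301048e+01,  7.20602763e-02,
        3.03718122e-02, -9.37126038e-05]), 'tool_pos': array([ 0.2346299 , -0.49733354,  0.40363702]), 'ee_rot': array([-3.13962127e+00, -2.16494536e-04,  4.40801077e-01]), 'wrist_force': array([ 0.6195073 ,  0.42084876, -0.30432991]), 'wrist_torque': array([ 0.06788856, -0.03226071, -0.03280821]), 'finger_force
[... 1029 characters left out ...]
, (0.34, [0.538, -0.362, 0.049])]
side bar_grip [(0.77, [0.504, 0.388, 0.029])]
side bar_seat [(0.57, [0.638, 0.017, 0.12])]
side stud_hole_left [(0.94, [0.641, 0.172, 0.149]), (0.69, [0.477, -0.081, 0.015]), (0.57, [0.366, -0.234, 0.002]), (0.27, [0.632, -0.081, 0.09])]
side stud_hole_right [(0.67, [0.628, -0.128, 0.146])]
side clip_a_grip [(0.67, [0.632, -0.081, 0.095]), (0.51, [0.427, 0.198, 0.009])]
side clip_a_seat [(0.73, [0.48, 0.204, 0.009])]
side power_knob_grip [(0.7, [0.627, -0.127, 0.142]), (0.5, [0.541, -0.362, 0.048])]
side tape_stack [(0.96, [0.354, -0.316, 0.001])]
side valve_spring [(0.73, [0.632, 0.018, 0.094]), (0.49, [0.37, -0.238, 0.001]), (0.39, [0.625, -0.127, 0.144])]
```

View pics/top0.png

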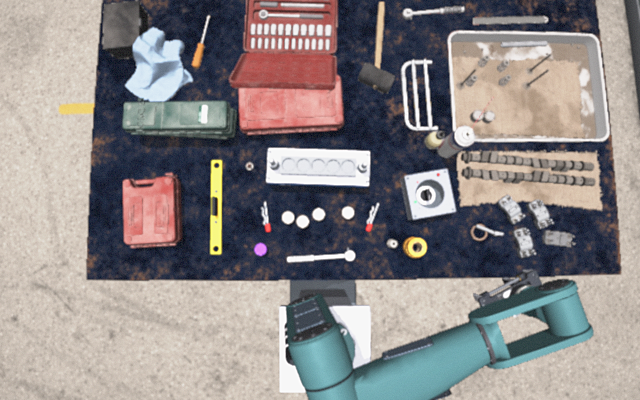

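View pics/side0.png

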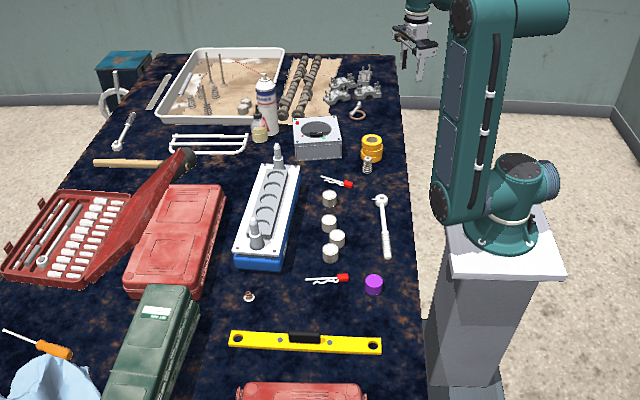

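```bash
python3 - <<'E'
from h import *
t=cv2.imread('pics/top0.png'); s=cv2.imread('pics/side0.png')
cv2.imwrite('pics/c1.png',cv2.resize(t[140:262,255:455],None,fx=4,fy=4,interpolation=cv2.INTER_CUBIC))
cv2.imwrite('pics/c2.png',cv2.resize(s[130:300,225:425],None,fx=3.5,fy=3.5,interpolation=cv2.INTER_CUBIC))
def blobs(im,mask,roi,amin):
    x0,y0,x1,y1=roi; n,l,st,c=cv2.connectedComponentsWithStats(mask[y0:y1,x0:x1].astype(np.uint8))
    return [(st[i,4],st[i,2:4].tolist(),(c[i]+[x0,y0]).round(2).tolist()) for i in range(1,n) if st[i,4]>=amin]
g=t.min(2)
for b in blobs(t,g>120,(275,200,362,235),20): print('tap',b,unproj('top',b[2],.031).round(4))
hsv=cv2.cvtColor(t,cv2.COLOR_BGR2HSV)
yel=(hsv[...,0]>20)&(hsv[...,0]<35)&(hsv[...,1]>150)&(hsv[...,2]>100)
for b in blobs(t,yel,(195,140,235,270),40): print('bar',b,unproj('top',b[2],.01).round(4))
ys,xs=np.nonzero(yel[140:270,195:235]); P=np.array([unproj('top',(x+195,y+140),.01)[:2] for x,y in zip(xs,ys)])
w,v=np.linalg.eigh(np.cov(P.T)); print('bar axis',v[:,1], 'ext',np.ptp(P@v[:,1]))
red=((hsv[...,0]<8)|(hsv[...,0]>172))&(hsv[...,1]>120)&(hsv[...,2]>80)
for b in blobs(t,red,(250,195,390,240),4): print('clip',b,unproj('top',b[2],.014).round(4))
E
```

```text
tap (np.int32(138), [14, 14], [318.14, 213.91]) [0.4748 0.0182 0.031 ]
tap (np.int32(135), [13, 14], [347.67, 212.1]) [ 0.4803 -0.0851  0.031 ]
tap (np.int32(135), [13, 13], [287.64, 217.0]) [0.4648 0.1249 0.031 ]
tap (np.int32(139), [14, 14], [302.05, 221.05]) [0.4503 0.0746 0.031 ]
bar (np.int32(93), [2, 93], [220.99, 207.0]) [0.5032 0.3653 0.01  ]
bar axis [-0.99911315 -0.04210608] ext 0.3353847998613278
clip (np.int32(53), [7, 10], [267.47, 227.7]) [0.4282 0.1977 0.014 ]
clip (np.int32(50), [8, 8], [368.64, 227.26]) [ 0.4271 -0.1598  0.014 ]
```

View pics/c1.png

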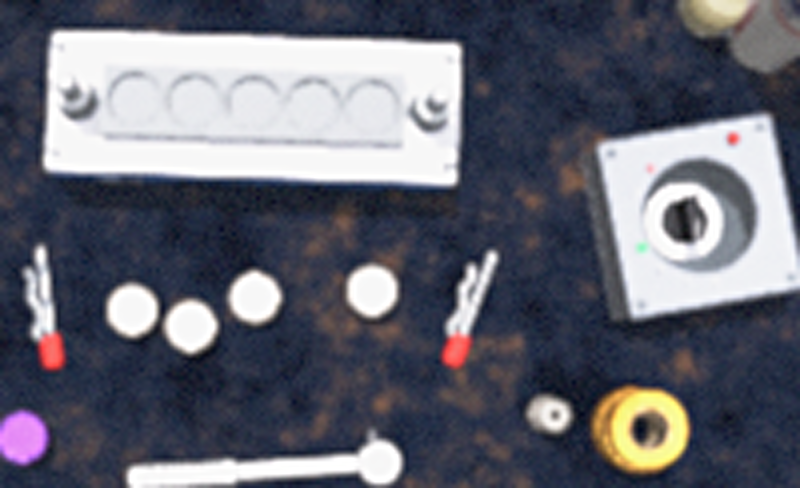

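View pics/c2.png

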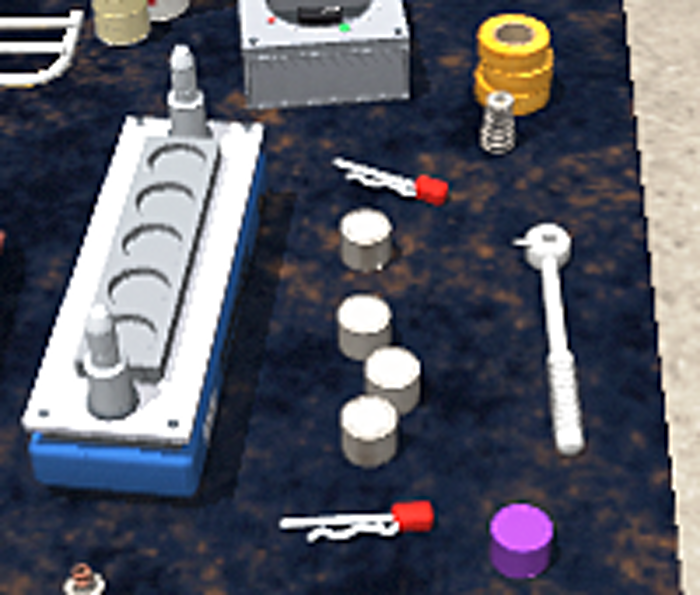

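>>> {"method": "play_rows", "body": {
  "translation": [
    [0, 0, 0],
    [0, 0, 0],
    [0, 0, 0],
    [0, 0, 0],
    [0, 0, 0],
    [0, 0, 0],
    [0, 0, 0],
    [0, 0, 0]
  ],
  "twist": [
    [0, 0, -1],
    [0, 0, -1],
    [0, 0, -1],
    [0, 0, -1],
    [0, 0, -1],
    [0, 0, -1],
    [0, 0, -1],
    [0, 0, -1]
  ],
  "gripper": [1, 1, 1, 1, 1, 1, 1, 1]
}}

```text
time: 2.0
tool_pos: [0.2347, -0.4974, 0.4047]
ee_rot: [3.142, 0.0, 1.245]
wrist_force: [-0.1, -0.6, 0.2]
width: 0.0941
finger_force: 0.0
```

>>> {"method": "play_rows", "body": {
  "translation": [
    [0, 0, 0],
    [0, 0, 0],
    [0, 0, 0],
    [0, 0, 0],
    [0.9, 0.55, 0.2],
    [0.9, 0.55, 0.2],
    [0.9, 0.55, 0.2],
    [0.9, 0.55, 0.2]
  ],
  "twist": [
    [0, 0, -1],
    [0, 0, -1],
    [0, 0, -1],
    [0, 0, -0.3],
    [0, 0, 0],
    [0, 0, 0],
    [0, 0, 0],
    [0, 0, 0]
  ],
  "gripper": [1, 1, 1, 1, 1, 1, 1, 1]
}}

```text
time: 2.8
tool_pos: [0.3231, -0.3521, 0.3725]
ee_rot: [3.141, 0.0, 1.569]
wrist_force: [0.2, -0.8, -0.1]
width: 0.0941
finger_force: 0.0
```

>>> {"method": "play_rows", "body": {
  "translation": [
    [0.9, 0.55, 0.2],
    [0.9, 0.55, 0.2],
    [0.9, 0.55, 0.2],
    [0.9, 0.55, 0.2],
    [0.9, 0.55, 0.2],
    [0.9, 0.55, 0.2],
    [0, 0, 0],
    [0, 0, 0]
  ],
  "twist": [
    [0, 0, 0],
    [0, 0, 0],
    [0, 0, 0],
    [0, 0, 0],
    [0, 0, 0],
    [0, 0, 0],
    [0, 0, 0],
    [0, 0, 0]
  ],
  "gripper": [1, 1, 1, 1, 1, 1, 1, 1]
}}

```text
time: 3.6
tool_pos: [0.4549, -0.1367, 0.3245]
ee_rot: [-3.141, 0.0, 1.573]
wrist_force: [-0.6, -0.8, -0.1]
width: 0.094
finger_force: 0.0
```

>>> {"method": "play_rows", "body": {
  "translation": [
    [0.65, 0.32, 0],
    [0.64, 0.31, 0],
    [0, 0, 0.9],
    [0, 0, 0.9],
    [0, 0, 0.7],
    [0, 0, 0.29],
    [0, 0, 0],
    [0, 0, 0]
  ],
  "twist": [
    [0, 0, 0],
    [0, 0, 0],
    [0, 0, 0],
    [0, 0, 0],
    [0, 0, 0],
    [0, 0, 0],
    [0, 0, 0],
    [0, 0, 0]
  ],
  "gripper": [1, 1, 1, 1, 1, 1, 1, -1]
}}

```text
time: 4.4
tool_pos: [0.4804, -0.0868, 0.2145]
ee_rot: [3.139, 0.001, 1.569]
wrist_force: [-1.1, -0.2, 0.9]
width: 0.0888
finger_force: 0.0
```

>>> {"method": "play_rows", "body": {
  "translation": [
    [0, 0, 0],
    [0, 0, 0],
    [0, 0, 0],
    [0, 0, 0],
    [0, 0, 0],
    [0, 0, 0],
    [0, 0, 0],
    [0, 0, 0]
  ],
  "twist": [
    [0, 0, 0],
    [0, 0, 0],
    [0, 0, 0],
    [0, 0, 0],
    [0, 0, 0],
    [0, 0, 0],
    [0, 0, 0],
    [0, 0, 0]
  ],
  "gripper": [-1, -1, -1, -1, -1, -1, -1, -1]
}}

```text
time: 5.2
tool_pos: [0.4798, -0.0858, 0.2131]
ee_rot: [-3.141, 0.0, 1.571]
wrist_force: [-0.9, -0.4, 1.6]
width: 0.0401
finger_force: 30.0
```

>>> {"method": "play_rows", "body": {
  "translation": [
    [0, 0, -0.8],
    [0, 0, -0.8],
    [0, 0, -0.8],
    [0, 0, -0.7],
    [0.03, 0.75, 0],
    [0.03, 0.75, 0],
    [0.03, 0.75, 0],
    [0.03, 0.75, 0]
  ],
  "twist": [
    [0, 0, 0],
    [0, 0, 0],
    [0, 0, 0],
    [0, 0, 0],
    [0, 0, 0],
    [0, 0, 0],
    [0, 0, 0],
    [0, 0, 0]
  ],
  "gripper": [-1, -1, -1, -1, -1, -1, -1, -1]
}}

```text
time: 6.0
tool_pos: [0.6009, -0.0809, 0.3366]
ee_rot: [-3.141, 0.0, 1.571]
wrist_force: [-0.1, -0.1, 0.4]
width: 0.0405
finger_force: 30.0
```

>>> {"method": "play_rows", "body": {
  "translation": [
    [0.03, 0.75, 0],
    [0, 0, 0],
    [0, 0, 0],
    [0, 0, 0]
  ],
  "twist": [
    [0, 0, 0],
    [0, 0, 0],
    [0, 0, 0],
    [0, 0, 0]
  ],
  "gripper": [-1, -1, -1, -1]
}}

```text
time: 6.4
tool_pos: [0.6292, -0.0799, 0.3368]
ee_rot: [-3.14, -0.0, 1.571]
wrist_force: [0.4, -0.5, -0.4]
width: 0.0405
finger_force: 30.0
```

```bash
python3 - <<'E'
from h import *
o=robot.get_obs(); print(o['tool_pos'],o['ee_rot'],o['width'])
t=snap('top','t1.png'); s=snap('side','s1.png')
p=o['tool_pos']
print('tappet mid pred', p-[0,0,.1975], proj('side',p-[0,0,.1975]),proj('top',p-[0,0,.1975]))
for c in('top','side'):
  print(c,[(round(d['score'],2),np.round(d['centre'],4).tolist()) for d in robot.spot_point('tappet_0_mid',c)])
u,v=map(int,proj('side',p-[0,0,.1975]))
cv2.imwrite('pics/c3.png',cv2.resize(cv2.cvtColor(s,cv2.COLOR_RGB2BGR)[v-80:v+110,u-95:u+85],None,fx=4,fy=3.15,interpolation=cv2.INTER_CUBIC)); print(u-95,v-80)
E
```

```text
[ 0.62924266 -0.07986706  0.33676152] [-3.14047558e+00 -2.47194026e-05  1.57065762e+00] 0.04054200173572855
tappet mid pred [ 0.62924266 -0.07986706  0.13926152] [273.35434207 164.17629487] [348.00829599 164.30978518]
top [(0.49, [0.4739, 0.0227, 0.0166])]
side [(0.62, [0.4754, 0.0219, 0.0161])]
178 84
```

View pics/c3.png

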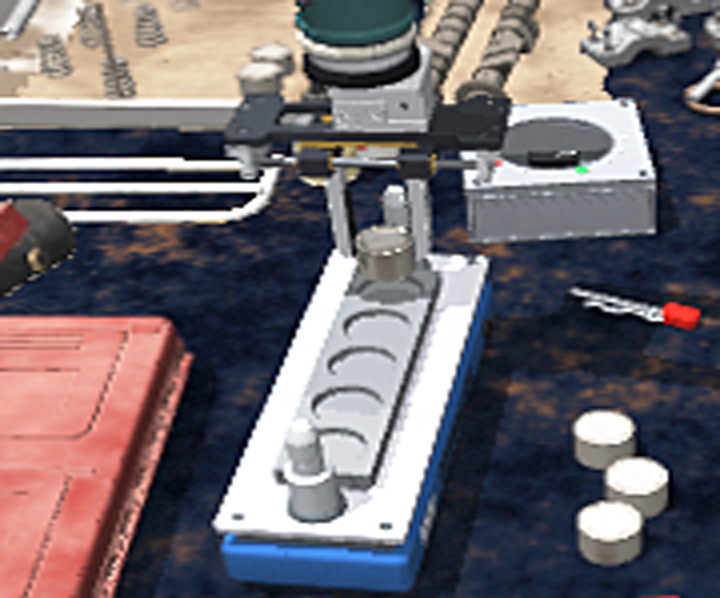

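```bash
cat > fit.py <<'E'
from h import *
from scipy.ndimage import map_coordinates, gaussian_filter
from scipy.optimize import minimize
A=np.linspace(0,2*np.pi,60,endpoint=False)
def projN(cam,P):
    K,k,R,t=cm(cam); p=P@R.T+t; s=p[:,:2]/p[:,2:]; s=s*(1+k*(s**2).sum(1,keepdims=True)); return s@K[:2,:2].T+K[:2,2]
def score(g,cam,P,N,eps=1e-3):
    # directional gradient along projected normal
    a=projN(cam,P); b=projN(cam,P+eps*N); d=b-a; d/=np.linalg.norm(d,axis=1,keepdims=True)+1e-9
    gx=map_coordinates(g[0],[a[:,1],a[:,0]],order=1); gy=map_coordinates(g[1],[a[:,1],a[:,0]],order=1)
    return np.abs(gx*d[:,0]+gy*d[:,1])
def grad(im,s=.7):
    f=gaussian_filter(im.astype(float).mean(2),s); gy,gx=np.gradient(f); return gx,gy
def circ(c,r):
    n=np.c_[np.cos(A),np.sin(A),0*A]; return c+r*n,n
def cyl(cam,c,r,z0,z1):
    K,k,R,t=cm(cam); o=-R.T@t; v=np.r_[c[:2]-o[:2],0]; v/=np.linalg.norm(v); n=np.array([-v[1],v[0],0])
    z=np.linspace(z0,z1,15); P=[];N=[]
    for s in(1,-1): P.append(np.c_[np.tile(c[:2]+s*r*n[:2],(15,1)),z]);N.append(np.tile(s*n,(15,1)))
    return np.vstack(P),np.vstack(N)
def search(f,x0,steps,iters=4,n=5):
    x=np.array(x0,float); st=np.array(steps,float)
    for _ in range(iters):
        gr=np.meshgrid(*[np.linspace(-1,1,n)]*len(x)); C=np.stack([q.ravel() for q in gr],1)*st+x
        x=C[np.argmax([f(c) for c in C])]; st=st*.45
    return x,f(x)
E
cat > f1.py <<'E'
from fit import *
def shaker(cam,im,use):
    g=grad(im)
    def f(q):
        cx,cy,yaw=q; R=Rot.from_euler('z',yaw).as_matrix(); s=0
        if 'p' in use:
            for k in range(-2,3):
                P,N=circ(R@[0,.05*k,0]+[cx,cy,.0975],.0225); s+=score(g,cam,P,N).mean()
        if 's' in use:
            for k in(-.15,.15):
                c=R@[0,k,0]+[cx,cy,0]; P,N=cyl(cam,c,.010,.128,.156); s+=score(g,cam,P,N).mean()*2
        return s
    return search(f,[.634,.0185,-.042],[.010,.010,.03])
for c in('top','side'):
    im=cv2.imread(f'pics/{c}0.png')
    for u in('p','s','ps'): print(c,u,*[np.round(q,4) for q in shaker(c,im,u)])
# held tappet bias in side image
p=np.array([.6292,-.0799,.3368]); im=cv2.imread('pics/s1.png'); g=grad(im)
def f(q):
    c=p+[q[0],q[1],-.199+.017]; P,N=circ(c,.0205); P2,N2=cyl('side',c,.0205,c[2]-.028,c[2]-.003); return score(g,'side',P,N).mean()+score(g,'side',P2,N2).mean()
print('held',search(f,[0,0],[.008,.008]))
# bench tappets in both
for c in('top','side'):
    im=cv2.imread(f'pics/{c}0.png'); g=grad(im)
    for T in([.4648,.1249],[.4503,.0746],[.4748,.0182],[.4803,-.0851]):
        def f(q):
            C=np.r_[q,.031]; P,N=circ(C,.0205); P2,N2=circ(np.r_[q,.0],.0205); return score(g,c,P,N).mean()
        print(c,search(f,T,[.008,.008])[0].round(4))
E
python3 f1.py
```

```text
Traceback (most recent call last):
  File "f1.py", line 16, in <module>
    for u in('p','s','ps'): print(c,u,*[np.round(q,4) for q in shaker(c,im,u)])
                                                               ~~~~~~^^^^^^^^
  File "f1.py", line 13, in shaker
    return search(f,[.634,.0185,-.042],[.010,.010,.03])
  File "fit.py", line 25, in search
    x=C[np.argmax([f(c) for c in C])]; st=st*.45
                   ~^^^
  File "f1.py", line 8, in f
    P,N=circ(R@[0,.05*k,0]+[cx,cy,.0975],.0225); s+=score(g,cam,P,N).mean()
                                                    ~~~~~^^^^^^^^^^^
  File "fit.py", line 9, in score
    a=projN(cam,P); b=projN(cam,P+eps*N); d=b-a; d/=np.linalg.norm(d,axis=1,keepdims=True)+1e-9
  File "fit.py", line 6, in projN
    K,k,R,t=cm(cam); p=P@R.T+t; s=p[:,:2]/p[:,2:]; s=s*(1+k*(s**2).sum(1,keepdims=True)); return s@K[:2,:2].T+K[:2,2]
            ~~^^^^^
  File "h.py", line 7, in cm
    m=robot.camera_model(cam); K=np.array(m['camera_matrix']); R=cv2.Rodrigues(np.array(m['rvec'],float))[0]; t=np.array(m['tvec'],float).ravel()
ValueError: time passes only in moves, steps and waits
```

```bash
sed -i 's/^def cm/import functools\n@functools.cache\ndef cm/' h.py; python3 f1.py
```

```text
top p [ 0.639   0.0175 -0.042 ] 35.4784
top s [ 0.6235  0.008  -0.0757] 105.4198
top ps [ 0.6235  0.008  -0.0757] 129.8328
side p [ 0.6252  0.0235 -0.0359] 128.1086
side s [ 0.634  0.013 -0.042] 150.1381
side ps [ 0.6334  0.0159 -0.0403] 256.3147
held (array([-0.00261,  0.     ]), np.float64(51.8842536365169))
top [0.4644 0.1249]
top [0.4499 0.0738]
top [0.4752 0.0178]
top [ 0.4799 -0.0847]
side [0.4622 0.1249]
side [0.4477 0.0732]
side [0.4726 0.0168]
side [ 0.4773 -0.0861]
```

```bash
cat > ov.py <<'E'
from fit import *
def over(cam,img,roi,f,q,bias=(0,0,0),zf=.0895):
    x0,y0,x1,y1=roi; im=cv2.resize(img[y0:y1,x0:x1],None,fx=f,fy=f,interpolation=cv2.INTER_CUBIC)
    cx,cy,yaw=q; R=Rot.from_euler('z',yaw).as_matrix()
    def dr(P,col):
        a=(projN(cam,P+np.array(bias))-[x0,y0]+.5)*f-.5
        for u,v in a: cv2.circle(im,(int(round(u)),int(round(v))),0,col,-1)
    for k in range(-2,3): dr(circ(R@[0,.05*k,0]+[cx,cy,zf+.008],.0225)[0],(0,0,255))
    for k in(-.15,.15):
        for z,r in((zf+.033,.010),(zf+.056,.010)): dr(circ(R@[0,k,0]+[cx,cy,z],r)[0],(0,160,0))
        dr(cyl(cam,R@[0,k,0]+[cx,cy,0],.010,zf+.033,zf+.06)[0],(255,0,0))
        dr((R@[0,k,0]+[cx,cy,zf+.079])[None],(255,0,255))
    return im
E
python3 - <<'E'
from ov import *
q=(.6355,.0175,-.041)
a=over('side',cv2.imread('pics/side0.png'),(232,140,302,250),5,q,(-.0026,0,0))
b=over('top',cv2.imread('pics/top0.png'),(264,148,374,188),6,q)
c=np.zeros((560,750,3),np.uint8); c[:550,:350]=a; r=cv2.rotate(b,cv2.ROTATE_90_CLOCKWISE); r=cv2.resize(r,None,fx=560/660,fy=560/660); 
c=np.zeros((560,800,3),np.uint8); c[:550,:350]=a; 
b=over('top',cv2.imread('pics/top0.png'),(264,148,319,188),7,q); b2=over('top',cv2.imread('pics/top0.png'),(319,148,374,188),7,q)
c[:280,355:740]=b; c[280:560,355:740]=b2
cv2.imwrite('pics/o1.png',c)
E
```

```text
(no output)
```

View pics/o1.png

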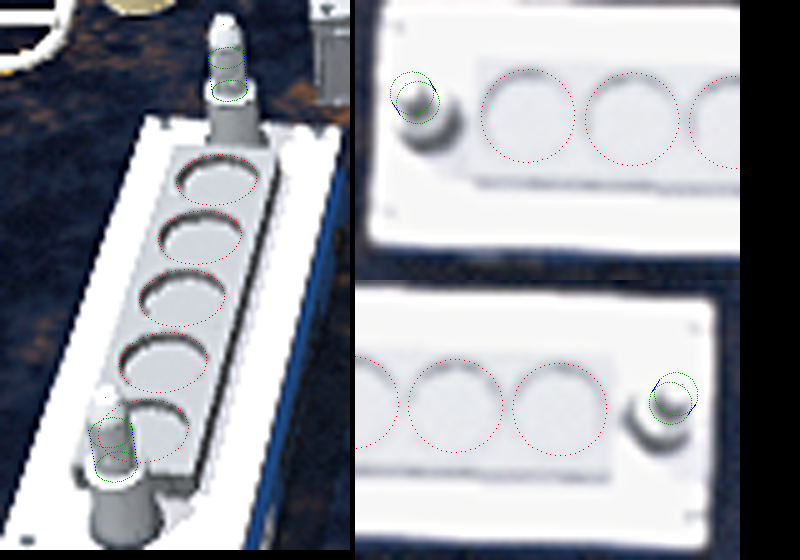

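>>> {"method": "play_rows", "body": {
  "translation": [
    [-0.07, 0.06, 0],
    [0, 0, 0.3],
    [0, 0, 0.3],
    [0, 0, 0.22],
    [0, 0, 0],
    [0, 0, 0]
  ],
  "twist": [
    [0, 0, 0],
    [0, 0, 0],
    [0, 0, 0],
    [0, 0, 0],
    [0, 0, 0],
    [0, 0, 0]
  ],
  "gripper": [-1, -1, -1, -1, -1, -1]
}}

```text
time: 7.2
tool_pos: [0.6321, -0.0826, 0.3032]
ee_rot: [-3.14, -0.0, 1.571]
wrist_force: [0.5, -0.5, -0.8]
width: 0.0406
finger_force: 30.0
```

>>> {"method": "play_rows", "body": {
  "translation": [
    [0, 0, 0],
    [0, 0, 0],
    [0, 0, 0],
    [0, 0, -0.5],
    [0, 0, -0.6],
    [0.5, -0.785, 0],
    [0.5, -0.785, 0],
    [0.5, -0.785, 0]
  ],
  "twist": [
    [0, 0, 0],
    [0, 0, 0],
    [0, 0, 0],
    [0, 0, 0],
    [0, 0, 0],
    [0, 0, 0],
    [0, 0, 0],
    [0, 0, 0]
  ],
  "gripper": [0.5, 0.5, 0.5, 0.5, 0.5, 0.5, 0.5, 0.5]
}}

```text
time: 8.0
tool_pos: [0.5371, -0.0222, 0.3487]
ee_rot: [3.141, 0.0, 1.57]
wrist_force: [0.6, -0.1, 0.1]
width: 0.0704
finger_force: 0.0
```

>>> {"method": "play_rows", "body": {
  "translation": [
    [0.5, -0.785, 0],
    [0.5, -0.785, 0],
    [0, 0, 0],
    [0, 0, 0]
  ],
  "twist": [
    [0, 0, 0],
    [0, 0, 0],
    [0, 0, 0],
    [0, 0, 0]
  ],
  "gripper": [0.6, 0.6, 0.6, 0.6]
}}

```text
time: 8.4
tool_pos: [0.475, 0.0176, 0.349]
ee_rot: [3.139, 0.001, 1.572]
wrist_force: [-0.3, -0.0, -0.7]
width: 0.075
finger_force: 0.0
```

>>> {"method": "play_rows", "body": {
  "translation": [
    [0, 0, 0.9],
    [0, 0, 0.9],
    [0, 0, 0.9],
    [0, 0, 0.7],
    [0, 0, 0],
    [0, 0, 0],
    [0, 0, 0],
    [0, 0, 0]
  ],
  "twist": [
    [0, 0, 0],
    [0, 0, 0],
    [0, 0, 0],
    [0, 0, 0],
    [0, 0, 0],
    [0, 0, 0],
    [0, 0, 0],
    [0, 0, 0]
  ],
  "gripper": [0.6, 0.6, 0.6, 0.6, 0.6, -1, -1, -1]
}}

```text
time: 9.2
tool_pos: [0.4764, 0.0171, 0.2145]
ee_rot: [3.137, 0.0, 1.571]
wrist_force: [0.6, -0.3, 0.7]
width: 0.0547
finger_force: 0.0
```

>>> {"method": "play_rows", "body": {
  "translation": [
    [0, 0, 0],
    [0, 0, 0],
    [0, 0, 0],
    [0, 0, -0.75],
    [0, 0, -0.75],
    [0, 0, -0.75],
    [0, 0, -0.75],
    [0, 0, 0]
  ],
  "twist": [
    [0, 0, 0],
    [0, 0, 0],
    [0, 0, 0],
    [0, 0, 0],
    [0, 0, 0],
    [0, 0, 0],
    [0, 0, 0],
    [0, 0, 0]
  ],
  "gripper": [-1, -1, -1, -1, -1, -1, -1, -1]
}}

```text
time: 10.0
tool_pos: [0.4763, 0.0174, 0.337]
ee_rot: [3.132, 0.001, 1.571]
wrist_force: [0.4, -0.5, -0.2]
width: 0.0405
finger_force: 30.0
```

>>> {"method": "play_rows", "body": {
  "translation": [
    [0, 0.8, 0],
    [0, 0.8, 0],
    [0, 0.8, 0],
    [0, 0.8, 0],
    [0, 0.8, 0],
    [0, 0, 0],
    [0, 0, 0]
  ],
  "twist": [
    [0, 0, 0],
    [0, 0, 0],
    [0, 0, 0],
    [0, 0, 0],
    [0, 0, 0],
    [0, 0, 0],
    [0, 0, 0]
  ],
  "gripper": [-1, -1, -1, -1, -1, -1, -1]
}}

```text
time: 10.7
tool_pos: [0.6352, 0.0174, 0.3294]
ee_rot: [-3.137, -0.0, 1.571]
wrist_force: [0.0, 0.7, -2.2]
width: 0.0402
finger_force: 30.0
```

>>> {"method": "play_rows", "body": {
  "translation": [
    [0, 0, 0.3],
    [0, 0, 0.3],
    [0, 0, 0.05],
    [0, 0, 0],
    [0, 0, 0]
  ],
  "twist": [
    [0, 0, 0],
    [0, 0, 0],
    [0, 0, 0],
    [0, 0, 0],
    [0, 0, 0]
  ],
  "gripper": [-1, -1, -1, -1, -1]
}}

```text
time: 11.2
tool_pos: [0.635, 0.0174, 0.3066]
ee_rot: [3.141, 0.0, 1.571]
wrist_force: [0.5, 0.3, -0.4]
width: 0.0404
finger_force: 30.0
```

>>> {"method": "play_rows", "body": {
  "translation": [
    [0, 0, 0.08],
    [0, 0, 0],
    [0, 0, 0],
    [0, 0, 0],
    [0, 0, -0.5],
    [0, 0, -0.6],
    [0.28, -0.925, 0],
    [0.28, -0.925, 0]
  ],
  "twist": [
    [0, 0, 0],
    [0, 0, 0],
    [0, 0, 0],
    [0, 0, 0],
    [0, 0, 0],
    [0, 0, 0],
    [0, 0, 0],
    [0, 0, 0]
  ],
  "gripper": [-1, 0.5, 0.5, 0.5, 0.5, 0.5, 0.5, 0.5]
}}

```text
time: 12.0
tool_pos: [0.5612, 0.0397, 0.3481]
ee_rot: [3.139, 0.0, 1.57]
wrist_force: [0.3, 0.2, -0.6]
width: 0.0704
finger_force: 0.0
```

>>> {"method": "play_rows", "body": {
  "translation": [
    [0.28, -0.925, 0],
    [0.28, -0.925, 0],
    [0.28, -0.925, 0],
    [0, 0, 0],
    [0, 0, 0]
  ],
  "twist": [
    [0, 0, 0],
    [0, 0, 0],
    [0, 0, 0],
    [0, 0, 0],
    [0, 0, 0]
  ],
  "gripper": [0.6, 0.6, 0.6, 0.6, 0.6]
}}

```text
time: 12.5
tool_pos: [0.45, 0.0735, 0.3478]
ee_rot: [3.139, 0.0, 1.571]
wrist_force: [0.2, 0.0, 0.1]
width: 0.0752
finger_force: 0.0
```

>>> {"method": "play_rows", "body": {
  "translation": [
    [0, 0, 0.9],
    [0, 0, 0.9],
    [0, 0, 0.9],
    [0, 0, 0.68],
    [0, 0, 0],
    [0, 0, 0],
    [0, 0, 0],
    [0, 0, 0]
  ],
  "twist": [
    [0, 0, 0],
    [0, 0, 0],
    [0, 0, 0],
    [0, 0, 0],
    [0, 0, 0],
    [0, 0, 0],
    [0, 0, 0],
    [0, 0, 0]
  ],
  "gripper": [0.6, 0.6, 0.6, 0.6, 0.6, -1, -1, -1]
}}

```text
time: 13.3
tool_pos: [0.4515, 0.0733, 0.214]
ee_rot: [3.137, -0.0, 1.571]
wrist_force: [-1.1, -0.2, -0.2]
width: 0.0549
finger_force: 0.0
```

>>> {"method": "play_rows", "body": {
  "translation": [
    [0, 0, 0],
    [0, 0, 0],
    [0, 0, 0],
    [0, 0, -0.8],
    [0, 0, -0.8],
    [0, 0, -0.8],
    [0, 0, -0.8],
    [0, 0, 0]
  ],
  "twist": [
    [0, 0, 0],
    [0, 0, 0],
    [0, 0, 0],
    [0, 0, 0],
    [0, 0, 0],
    [0, 0, 0],
    [0, 0, 0],
    [0, 0, 0]
  ],
  "gripper": [-1, -1, -1, -1, -1, -1, -1, -1]
}}

```text
time: 14.1
tool_pos: [0.4513, 0.0735, 0.3449]
ee_rot: [3.131, -0.0, 1.571]
wrist_force: [0.2, -0.7, -0.6]
width: 0.0402
finger_force: 30.0
```

>>> {"method": "play_rows", "body": {
  "translation": [
    [-0.03, 0.938, 0],
    [-0.03, 0.938, 0],
    [-0.03, 0.938, 0],
    [-0.03, 0.938, 0],
    [-0.03, 0.938, 0],
    [0, 0, 0],
    [0, 0, 0],
    [0, 0, 0]
  ],
  "twist": [
    [0, 0, 0],
    [0, 0, 0],
    [0, 0, 0],
    [0, 0, 0],
    [0, 0, 0],
    [0, 0, 0],
    [0, 0, 0],
    [0, 0, 0]
  ],
  "gripper": [-1, -1, -1, -1, -1, -1, -1, -1]
}}

```text
time: 14.9
tool_pos: [0.637, 0.0675, 0.3388]
ee_rot: [-3.139, 0.0, 1.571]
wrist_force: [-0.9, 0.2, -0.7]
width: 0.0407
finger_force: 30.0
```

>>> {"method": "play_rows", "body": {
  "translation": [
    [0, 0.015, 0.3],
    [0, 0, 0.3],
    [0, 0, 0.28],
    [0, 0, 0],
    [0, 0, 0]
  ],
  "twist": [
    [0, 0, 0],
    [0, 0, 0],
    [0, 0, 0],
    [0, 0, 0],
    [0, 0, 0]
  ],
  "gripper": [-1, -1, -1, -1, -1]
}}

```text
time: 15.4
tool_pos: [0.6381, 0.0674, 0.304]
ee_rot: [-3.14, 0.0, 1.571]
wrist_force: [0.6, 0.1, -0.8]
width: 0.0402
finger_force: 30.0
```

>>> {"method": "play_rows", "body": {
  "translation": [
    [0, 0, 0.02],
    [0, 0, 0],
    [0, 0, 0],
    [0, 0, 0],
    [0, 0, -0.5],
    [0, 0, -0.6],
    [0.287, -0.868, 0],
    [0.287, -0.868, 0]
  ],
  "twist": [
    [0, 0, 0],
    [0, 0, 0],
    [0, 0, 0],
    [0, 0, 0],
    [0, 0, 0],
    [0, 0, 0],
    [0, 0, 0],
    [0, 0, 0]
  ],
  "gripper": [-1, 0.5, 0.5, 0.5, 0.5, 0.5, 0.5, 0.5]
}}

```text
time: 16.2
tool_pos: [0.569, 0.0902, 0.349]
ee_rot: [3.139, -0.0, 1.57]
wrist_force: [0.0, -0.6, -0.4]
width: 0.0705
finger_force: 0.0
```

>>> {"method": "play_rows", "body": {
  "translation": [
    [0.287, -0.868, 0],
    [0.287, -0.868, 0],
    [0.287, -0.868, 0],
    [0, 0, 0],
    [0, 0, 0]
  ],
  "twist": [
    [0, 0, 0],
    [0, 0, 0],
    [0, 0, 0],
    [0, 0, 0],
    [0, 0, 0]
  ],
  "gripper": [0.6, 0.6, 0.6, 0.6, 0.6]
}}

```text
time: 16.7
tool_pos: [0.4647, 0.1249, 0.3486]
ee_rot: [3.139, 0.0, 1.572]
wrist_force: [0.3, 0.4, 0.8]
width: 0.0754
finger_force: 0.0
```

```bash
python3 - <<'E'
from h import *
s=snap('side','s2.png'); cv2.imwrite('pics/c4.png',cv2.resize(s[130:300,225:425,::-1],None,fx=3.5,fy=3.5,interpolation=cv2.INTER_CUBIC))
E
```

```text
(no output)
```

View pics/c4.png

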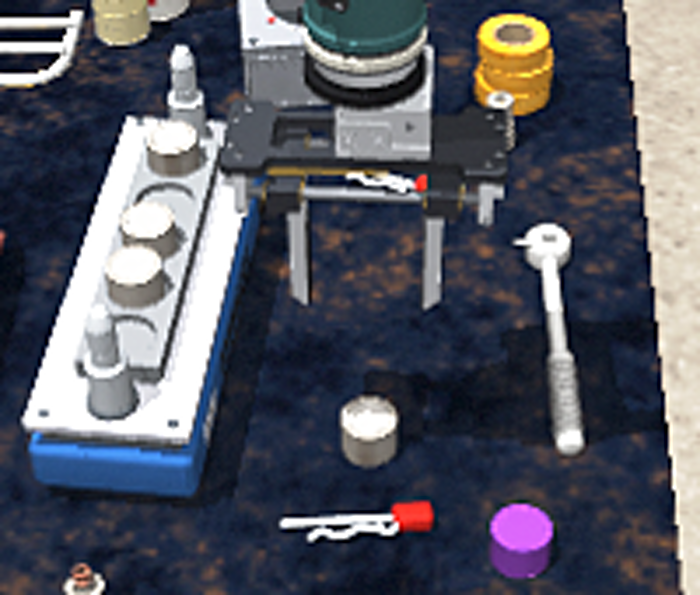

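>>> {"method": "play_rows", "body": {
  "translation": [
    [0, 0, 0.9],
    [0, 0, 0.9],
    [0, 0, 0.9],
    [0, 0, 0.69],
    [0, 0, 0],
    [0, 0, 0],
    [0, 0, 0],
    [0, 0, 0]
  ],
  "twist": [
    [0, 0, 0],
    [0, 0, 0],
    [0, 0, 0],
    [0, 0, 0],
    [0, 0, 0],
    [0, 0, 0],
    [0, 0, 0],
    [0, 0, 0]
  ],
  "gripper": [0.6, 0.6, 0.6, 0.6, 0.6, -1, -1, -1]
}}

```text
time: 17.55
tool_pos: [0.466, 0.1248, 0.2144]
ee_rot: [3.137, -0.001, 1.571]
wrist_force: [-0.6, 0.3, -0.4]
width: 0.0548
finger_force: 0.0
```

>>> {"method": "play_rows", "body": {
  "translation": [
    [0, 0, 0],
    [0, 0, 0],
    [0, 0, 0],
    [0, 0, -0.8],
    [0, 0, -0.8],
    [0, 0, -0.8],
    [0, 0, -0.8],
    [0, 0, 0]
  ],
  "twist": [
    [0, 0, 0],
    [0, 0, 0],
    [0, 0, 0],
    [0, 0, 0],
    [0, 0, 0],
    [0, 0, 0],
    [0, 0, 0],
    [0, 0, 0]
  ],
  "gripper": [-1, -1, -1, -1, -1, -1, -1, -1]
}}

```text
time: 18.35
tool_pos: [0.4659, 0.125, 0.3455]
ee_rot: [3.131, -0.001, 1.571]
wrist_force: [0.2, -0.2, -0.5]
width: 0.0402
finger_force: 30.0
```

>>> {"method": "play_rows", "body": {
  "translation": [
    [-0.038, 0.872, 0],
    [-0.038, 0.872, 0],
    [-0.038, 0.872, 0],
    [-0.038, 0.872, 0],
    [-0.038, 0.872, 0],
    [0, 0, 0],
    [0, 0, 0],
    [0, 0, 0]
  ],
  "twist": [
    [0, 0, 0],
    [0, 0, 0],
    [0, 0, 0],
    [0, 0, 0],
    [0, 0, 0],
    [0, 0, 0],
    [0, 0, 0],
    [0, 0, 0]
  ],
  "gripper": [-1, -1, -1, -1, -1, -1, -1, -1]
}}

```text
time: 19.15
tool_pos: [0.6384, 0.1173, 0.3393]
ee_rot: [-3.139, 0.0, 1.571]
wrist_force: [-0.0, 0.2, -0.5]
width: 0.0406
finger_force: 30.0
```

>>> {"method": "play_rows", "body": {
  "translation": [
    [0, 0.015, 0.3],
    [0, 0, 0.3],
    [0, 0, 0.28],
    [0, 0, 0],
    [0, 0, 0]
  ],
  "twist": [
    [0, 0, 0],
    [0, 0, 0],
    [0, 0, 0],
    [0, 0, 0],
    [0, 0, 0]
  ],
  "gripper": [-1, -1, -1, -1, -1]
}}

```text
time: 19.65
tool_pos: [0.6395, 0.1172, 0.3043]
ee_rot: [-3.14, 0.0, 1.571]
wrist_force: [1.0, 0.7, -1.6]
width: 0.04
finger_force: 30.0
```

>>> {"method": "play_rows", "body": {
  "translation": [
    [0, 0, 0.02],
    [0, 0, 0],
    [0, 0, 0],
    [0, 0, 0],
    [0, 0, -0.6],
    [0, 0, -0.6],
    [0, 0, 0]
  ],
  "twist": [
    [0, 0, 0],
    [0, 0, 0],
    [0, 0, 0],
    [0, 0, 0],
    [0, 0, 0],
    [0, 0, 0],
    [0, 0, 0]
  ],
  "gripper": [-1, 0.5, 0.5, 0.5, 0.5, 0.5, 0.5]
}}

```text
time: 20.35
tool_pos: [0.6405, 0.1172, 0.3571]
ee_rot: [3.133, -0.001, 1.571]
wrist_force: [-0.4, -0.1, 0.2]
width: 0.0706
finger_force: 0.0
```

```bash
cat > bar.py <<'E'
from h import *
import sys
def bar(name):
    out={}
    for c in('top','side'):
        im=snap(c,f'{c}_{name}.png'); hsv=cv2.cvtColor(im,cv2.COLOR_RGB2HSV)
        yel=((hsv[...,0]>20)&(hsv[...,0]<35)&(hsv[...,1]>130)&(hsv[...,2]>90)).astype(np.uint8)
        if c=='top': yel[:,240:]=0; yel[:140]=0; yel[:, :190]=0
        else: yel[:315]=0; yel[:,400:]=0; yel[370:]=0
        ys,xs=np.nonzero(yel); P=np.array([unproj(c,(x,y),.010 if c=='top' else .007)[:2] for x,y in zip(xs,ys)])
        r=cv2.minAreaRect((P*1000).astype(np.float32)); print(c,len(P),r, P.mean(0))
        w,v=np.linalg.eigh(np.cov(P.T)); a=v[:,1]*np.sign(v[1,1]); print('  yaw',np.arctan2(-a[0],a[1]))
        print(c,[(round(d['score'],2),np.round(d['centre'],4).tolist()) for d in robot.spot_point('bar_grip',c)])
bar(sys.argv[1])
o=robot.get_obs(); print(o['tool_pos'],o['ee_rot'],o['joint_positions'].round(2))
E
python3 bar.py b1
python3 -c "
import cv2
a=cv2.imread('pics/top_b1.png')[145:270,180:260];b=cv2.imread('pics/side_b1.png')[305:370,215:400]
import numpy as np
a=cv2.resize(cv2.rotate(a,cv2.ROTATE_90_CLOCKWISE),None,fx=4,fy=4,interpolation=2);b=cv2.resize(b,None,fx=4,fy=4,interpolation=2)
c=np.zeros((590,760,3),np.uint8);c[:320,:500]=a;c[325:585,:740]=b
cv2.imwrite('pics/c5.png',c)"
```

```text
top 420 ((505.18035888671875, 385.182373046875), (337.8301086425781, 43.478004455566406), 0.032057877629995346) [0.49641594 0.38447117]
  yaw -1.5630299241796575
top [(0.72, [0.5047, 0.3831, 0.0233])]
side 2086 ((504.6282958984375, 384.6571044921875), (339.3413391113281, 43.445465087890625), 0.3678813874721527) [0.50229515 0.38608419]
  yaw -1.5655285178481297
side [(0.88, [0.5057, 0.3838, 0.0287]), (0.63, [0.6362, 0.0225, 0.1086]), (0.4, [0.6325, -0.0796, 0.094])]
[0.63960221 0.11712744 0.35049683] [-3.13897589e+00  3.54414032e-04  1.57080373e+00] [ 0.09  0.33  1.19 -0.    1.62  0.09]
```

View pics/c5.png

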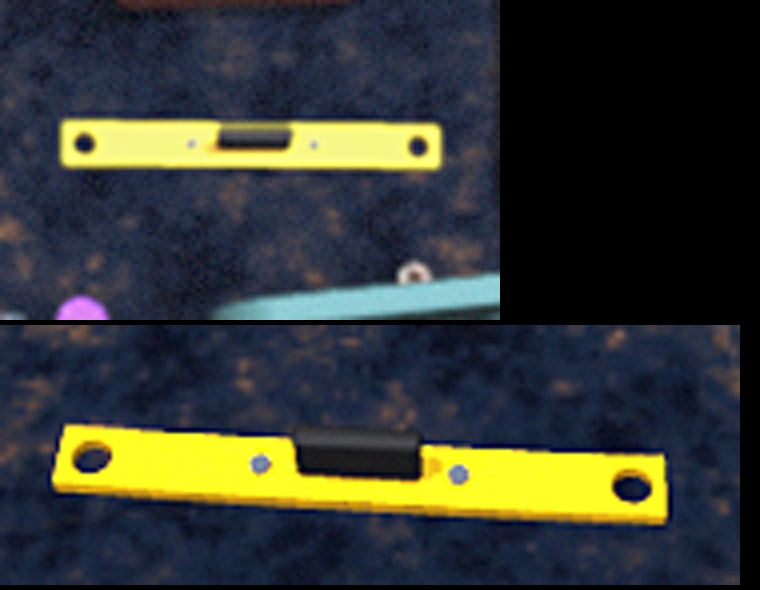

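```bash
cat > holes.py <<'E'
from fit import *
def holes(tag,xy,yaw,z=.010,bias=None,rng=(.008,.008,.02),cams=('top','side')):
    for c in cams:
        g=grad(cv2.imread(f'pics/{c}_{tag}.png'))
        def f(q):
            R=Rot.from_euler('z',q[2]).as_matrix(); s=0
            for k in(-.15,.15):
                P,N=circ(R@[0,k,0]+[q[0],q[1],z],.01175); s+=score(g,c,P,N).mean()
            L=np.linspace(-.16,.16,60)
            for e in(-.018,.018):
                if c=='top' or True:
                    P=np.c_[e+0*L,L,0*L]@R.T+[q[0],q[1],z]; N=np.tile(R@[1,0,0],(60,1)); s+=.5*score(g,c,P,N).mean()
            return s
        r,v=search(f,[*xy,yaw],rng); print(c,r.round(4),round(v,1))
if __name__=='__main__': holes('b1',(.505,.385),-1.565)
E
python3 holes.py
```

```text
top [ 0.506   0.3846 -1.5661] 116.4
side [ 0.504   0.3846 -1.5659] 116.0
```

>>> {"method": "play_rows", "body": {
  "translation": [
    [0, 0, -0.65],
    [0, 0, -0.6],
    [0, 0, 0],
    [0, 0, 0],
    [0, 0, 0],
    [0, 0, 0],
    [0, 0, 0],
    [0, 0, 0]
  ],
  "twist": [
    [0, 0, 0],
    [0, 0, 0],
    [0, 0, -1],
    [0, 0, -1],
    [0, 0, -1],
    [0, 0, -1],
    [0, 0, -1],
    [0, 0, -1]
  ],
  "gripper": [0.2, 0.2, 0.2, 0.2, 0.2, 0.2, 0.2, 0.2]
}}

```text
time: 21.35
tool_pos: [0.6398, 0.1172, 0.3999]
ee_rot: [-3.138, -0.002, 2.175]
wrist_force: [-0.4, 0.7, 0.7]
width: 0.0564
finger_force: 0.0
```

>>> {"method": "play_rows", "body": {
  "translation": [
    [0, 0, 0],
    [0, 0, 0],
    [0, 0, 0],
    [0, 0, 0],
    [0, 0, 0],
    [0, 0, 0],
    [0, 0, 0],
    [0, 0, 0]
  ],
  "twist": [
    [0, 0, -1],
    [0, 0, -1],
    [0, 0, -1],
    [0, 0, -1],
    [0, 0, -1],
    [0, 0, -1],
    [0, 0, -1],
    [0, 0, -1]
  ],
  "gripper": [0.2, 0.2, 0.2, 0.2, 0.2, 0.2, 0.2, 0.2]
}}

```text
time: 22.15
tool_pos: [0.6398, 0.1172, 0.4]
ee_rot: [-3.141, -0.003, 2.975]
wrist_force: [0.4, -0.5, -0.5]
width: 0.0564
finger_force: 0.0
```

>>> {"method": "play_rows", "body": {
  "translation": [
    [0, 0, 0],
    [0, 0, 0],
    [0.476, 0.956, 0],
    [0.476, 0.956, 0],
    [0.476, 0.956, 0],
    [0.476, 0.956, 0],
    [0.476, 0.956, 0],
    [0.476, 0.956, 0]
  ],
  "twist": [
    [0, 0, -1],
    [0, 0, -0.7],
    [0, 0, 0],
    [0, 0, 0],
    [0, 0, 0],
    [0, 0, 0],
    [0, 0, 0],
    [0, 0, 0]
  ],
  "gripper": [0.2, 0.2, 0.2, 0.2, 0.2, 0.2, 0.2, 0.2]
}}

```text
time: 22.95
tool_pos: [0.5248, 0.3481, 0.4001]
ee_rot: [-3.14, -0.003, 3.141]
wrist_force: [0.8, 0.4, 0.4]
width: 0.0564
finger_force: 0.0
```

>>> {"method": "play_rows", "body": {
  "translation": [
    [0.476, 0.956, 0],
    [0, 0, 0],
    [0, 0, 0]
  ],
  "twist": [
    [0, 0, 0],
    [0, 0, 0],
    [0, 0, 0]
  ],
  "gripper": [0.2, 0.2, 0.2]
}}

```text
time: 23.25
tool_pos: [0.5063, 0.3857, 0.4004]
ee_rot: [-3.139, -0.002, -3.14]
wrist_force: [-0.4, 0.4, -0.4]
width: 0.0562
finger_force: 0.0
```

>>> {"method": "play_rows", "body": {
  "translation": [
    [0, -0.03, 0.9],
    [0, 0, 0.9],
    [0, 0, 0.9],
    [0, 0, 0.9],
    [0, 0, 0.7],
    [0, 0, 0.36],
    [0, 0, 0],
    [0, 0, 0]
  ],
  "twist": [
    [0, 0, 0],
    [0, 0, 0],
    [0, 0, 0],
    [0, 0, 0],
    [0, 0, 0],
    [0, 0, 0],
    [0, 0, 0],
    [0, 0, 0]
  ],
  "gripper": [0.2, 0.2, 0.2, 0.2, 0.2, 0.2, 0.2, -1]
}}

```text
time: 24.05
tool_pos: [0.5076, 0.3832, 0.2168]
ee_rot: [3.141, 0.001, 3.14]
wrist_force: [-0.8, -1.0, 1.3]
width: 0.0514
finger_force: 0.0
```

>>> {"method": "play_rows", "body": {
  "translation": [
    [0, 0, 0],
    [0, 0, 0],
    [0, 0, 0],
    [0, 0, 0],
    [0, 0, 0],
    [0, 0, 0],
    [0, 0, 0],
    [0, 0, 0]
  ],
  "twist": [
    [0, 0, 0],
    [0, 0, 0],
    [0, 0, 0],
    [0, 0, 0],
    [0, 0, 0],
    [0, 0, 0],
    [0, 0, 0],
    [0, 0, 0]
  ],
  "gripper": [-1, -1, -1, -1, -1, -1, -1, -1]
}}

```text
time: 24.85
tool_pos: [0.5069, 0.3843, 0.2165]
ee_rot: [3.14, 0.001, 3.141]
wrist_force: [-0.0, 4.4, 2.2]
width: 0.0136
finger_force: 30.0
```

>>> {"method": "play_rows", "body": {
  "translation": [
    [0, 0, -0.4],
    [0, 0, -0.8],
    [0, 0, -0.8],
    [0, 0, -0.8],
    [0, 0, -0.8],
    [0, 0, -0.8],
    [0, 0, -0.7],
    [0, 0, 0]
  ],
  "twist": [
    [0, 0, 0],
    [0, 0, 0],
    [0, 0, 0],
    [0, 0, 0],
    [0, 0, 0],
    [0, 0, 0],
    [0, 0, 0],
    [0, 0, 0]
  ],
  "gripper": [-1, -1, -1, -1, -1, -1, -1, -1]
}}

```text
time: 25.65
tool_pos: [0.5069, 0.3833, 0.4252]
ee_rot: [3.138, 0.007, 3.14]
wrist_force: [-0.3, -0.0, -1.8]
width: 0.0138
finger_force: 30.0
```

>>> {"method": "play_rows", "body": {
  "translation": [
    [-0.16, -0.46, 0],
    [-0.32, -0.916, 0],
    [-0.32, -0.916, 0],
    [-0.32, -0.916, 0],
    [-0.32, -0.916, 0],
    [-0.32, -0.916, 0],
    [-0.32, -0.916, 0],
    [-0.32, -0.916, 0]
  ],
  "twist": [
    [0, 0, 0],
    [0, 0, 0],
    [0, 0, 0],
    [0, 0, 0],
    [0, 0, 0],
    [0, 0, 0],
    [0, 0, 0],
    [0, 0, 0]
  ],
  "gripper": [-1, -1, -1, -1, -1, -1, -1, -1]
}}

```text
time: 26.45
tool_pos: [0.6025, 0.1069, 0.4168]
ee_rot: [-3.14, -0.005, 3.14]
wrist_force: [0.5, 0.1, -3.3]
width: 0.0136
finger_force: 30.0
```

>>> {"method": "play_rows", "body": {
  "translation": [
    [-0.32, -0.916, 0],
    [-0.32, -0.916, 0],
    [-0.16, -0.46, 0],
    [0, 0, 0],
    [0, 0, 0],
    [0, 0, 0],
    [0, 0, 0],
    [0, 0, 0]
  ],
  "twist": [
    [0, 0, 0],
    [0, 0, 0],
    [0, 0, 0],
    [0, 0, 0.5],
    [0, 0, 1],
    [0, 0, 1],
    [0, 0, 1],
    [0, 0, 1]
  ],
  "gripper": [-1, -1, -1, -1, -1, -1, -1, -1]
}}

```text
time: 27.25
tool_pos: [0.6342, 0.0175, 0.4177]
ee_rot: [-3.14, -0.004, 2.687]
wrist_force: [-0.3, 0.6, -3.7]
width: 0.0133
finger_force: 30.0
```

>>> {"method": "play_rows", "body": {
  "translation": [
    [0, 0, 0],
    [0, 0, 0],
    [0, 0, 0],
    [0, 0, 0],
    [0, 0, 0],
    [0, 0, 0],
    [0, 0, 0],
    [0, 0, 0]
  ],
  "twist": [
    [0, 0, 1],
    [0, 0, 1],
    [0, 0, 1],
    [0, 0, 1],
    [0, 0, 1],
    [0, 0, 1],
    [0, 0, 1],
    [0, 0, 1]
  ],
  "gripper": [-1, -1, -1, -1, -1, -1, -1, -1]
}}

```text
time: 28.05
tool_pos: [0.6342, 0.0176, 0.4176]
ee_rot: [-3.138, -0.002, 1.887]
wrist_force: [-0.2, 0.2, -2.7]
width: 0.0138
finger_force: 30.0
```

>>> {"method": "play_rows", "body": {
  "translation": [
    [0, 0, 0],
    [0, 0, 0],
    [0, 0, 0],
    [0, 0, 0],
    [0, 0, 0],
    [0, 0, 0]
  ],
  "twist": [
    [0, 0, 1],
    [0, 0, 1],
    [0, 0, 1],
    [0, 0, 0.6],
    [0, 0, 0],
    [0, 0, 0]
  ],
  "gripper": [-1, -1, -1, -1, -1, -1]
}}

```text
time: 28.65
tool_pos: [0.6343, 0.0174, 0.4184]
ee_rot: [-3.139, 0.0, 1.532]
wrist_force: [0.0, -0.2, -3.7]
width: 0.014
finger_force: 30.0
```

```bash
python3 - <<'E'
from holes import *
snap('side','side_b2.png'); snap('top','top_b2.png')
o=robot.get_obs(); print(o['tool_pos'],o['ee_rot'])
z=o['tool_pos'][2]-.2165+.010
holes('b2',(.6335,.018),-.039,z=z,cams=('side',),rng=(.006,.006,.015))
holes('b2',(.6335,.018),-.039,z=z+.003,cams=('side',),rng=(.006,.006,.015))
s=cv2.imread('pics/side_b2.png'); cv2.imwrite('pics/c6.png',cv2.resize(s[60:260,215:345],None,fx=3,fy=3,interpolation=2))
E
```

```text
[0.63440523 0.01725689 0.41912657] [-3.14016624e+00  2.00903983e-05  1.53184889e+00]
side [ 0.6338  0.026  -0.0376] 61.2
side [ 0.6341  0.0213 -0.0203] 59.0
```

View pics/c6.png

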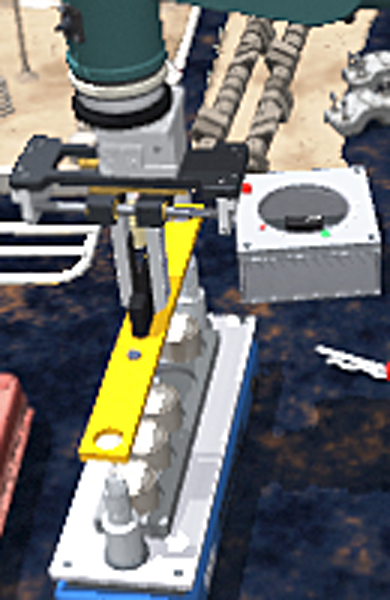

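>>> {"method": "play_rows", "body": {
  "translation": [
    [0, 0.03, 0.3],
    [0, 0, 0.3],
    [0, 0, 0.25],
    [0, 0, 0.18],
    [0, 0, 0],
    [0, 0, 0]
  ],
  "twist": [
    [0, 0, 0],
    [0, 0, 0],
    [0, 0, 0],
    [0, 0, 0],
    [0, 0, 0],
    [0, 0, 0]
  ],
  "gripper": [-1, -1, -1, -1, -1, -1]
}}

```text
time: 29.35
tool_pos: [0.6357, 0.017, 0.3784]
ee_rot: [-3.141, 0.0, 1.531]
wrist_force: [0.5, 0.8, -3.1]
width: 0.0141
finger_force: 30.0
```

```bash
python3 - <<'E'
from fit import *
o=robot.get_obs(); p=o['tool_pos']; print(p,o['ee_rot'],o['wrist_force'])
im=snap('side','s3.png'); im=cv2.imread('pics/s3.png'); g=grad(im); z=p[2]-.2165+.010
c0=Rot.from_euler('z',-.039).as_matrix()@[0,.15,0]+np.r_[p[:2]+[0,.0007],z]
def f(q):
    P,N=circ(c0+[q[0],q[1],0],.01175); return score(g,'side',P,N).mean()
print('hole offset',search(f,[-.0026,0],[.006,.006]))
u,v=map(int,proj('side',c0)); k=60
c=cv2.resize(im[v-30:v+40,u-40:u+40],None,fx=7,fy=7,interpolation=2)
for P in projN('side',circ(c0+[-.0026,0,0],.01175)[0]): cv2.circle(c,tuple(int(q) for q in ((P-[u-40,v-30]+.5)*7)),1,(0,0,255),-1)
cv2.imwrite('pics/c7.png',c)
E
```

```text
[0.63571827 0.01704553 0.37843706] [-3.14125436e+00  3.22268140e-05  1.53084692e+00] [ 0.50589832  0.77989446 -3.08856499]
hole offset (array([-0.00452338,  0.00735   ]), np.float64(25.9302052831262))
```

View pics/c7.png

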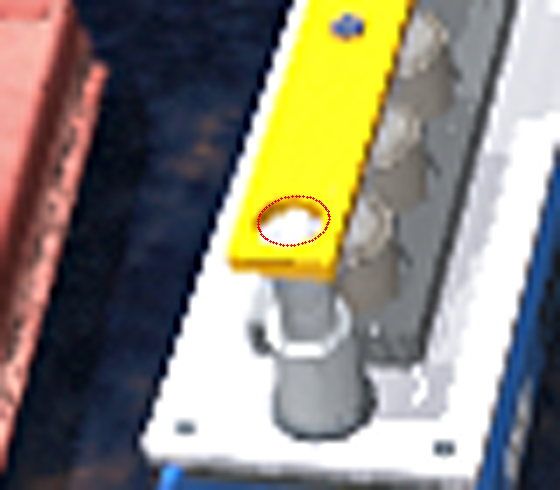

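>>> {"method": "play_rows", "body": {
  "translation": [
    [0, 0, 0.15],
    [0, 0, 0.15],
    [0, 0, 0.15],
    [0, 0, 0],
    [0, 0, 0]
  ],
  "twist": [
    [0, 0, 0],
    [0, 0, 0],
    [0, 0, 0],
    [0, 0, 0],
    [0, 0, 0]
  ],
  "gripper": [-1, -1, -1, -1, -1]
}}

```text
time: 29.9
tool_pos: [0.6358, 0.0171, 0.3597]
ee_rot: [-3.141, -0.0, 1.531]
wrist_force: [-0.7, -0.6, -3.0]
width: 0.0139
finger_force: 30.0
```

>>> {"method": "play_rows", "body": {
  "translation": [
    [0, 0, 0.15],
    [0, 0, 0.15],
    [0, 0, 0.1],
    [0, 0, 0.08],
    [0, 0, 0],
    [0, 0, 0]
  ],
  "twist": [
    [0, 0, 0],
    [0, 0, 0],
    [0, 0, 0],
    [0, 0, 0],
    [0, 0, 0],
    [0, 0, 0]
  ],
  "gripper": [-1, -1, -1, -1, -1, -1]
}}

```text
time: 30.5
tool_pos: [0.6357, 0.0171, 0.3412]
ee_rot: [-3.141, -0.0, 1.531]
wrist_force: [-0.6, -0.2, -4.1]
width: 0.0142
finger_force: 30.0
```

>>> {"method": "play_rows", "body": {
  "translation": [
    [0, 0, 0.03],
    [0, 0, 0.03],
    [0, 0, 0],
    [0, 0, 0]
  ],
  "twist": [
    [0, 0, 0],
    [0, 0, 0],
    [0, 0, 0],
    [0, 0, 0]
  ],
  "gripper": [-1, -1, -1, -1]
}}

```text
time: 30.9
tool_pos: [0.6356, 0.017, 0.3395]
ee_rot: [3.141, 0.0, 1.531]
wrist_force: [-2.1, -0.5, -1.5]
width: 0.0138
finger_force: 30.0
```

>>> {"method": "play_rows", "body": {
  "translation": [
    [0, 0, 0],
    [0, 0, 0],
    [0, 0, 0],
    [0, 0, -0.5],
    [0, 0, -0.8],
    [0, 0, -0.8],
    [0, 0, 0],
    [0, 0, 0]
  ],
  "twist": [
    [0, 0, 0],
    [0, 0, 0],
    [0, 0, 0],
    [0, 0, 0],
    [0, 0, 0],
    [0, 0, 0],
    [0, 0, 0],
    [0, 0, 0]
  ],
  "gripper": [0, 0, 0, 0, 0, 0, 0, 0]
}}

```text
time: 31.7
tool_pos: [0.6357, 0.0171, 0.4242]
ee_rot: [3.139, 0.0, 1.531]
wrist_force: [-0.8, -0.5, -0.3]
width: 0.047
finger_force: 0.0
```

```bash
cat > clips.py <<'E'
from fit import *
import sys
tag=sys.argv[1]
o=robot.get_obs(); print(o['tool_pos'],o['wrist_force'].round(1),o['joint_positions'].round(2))
ims={}
for c in('top','side'):
    im=snap(c,f'{c}_{tag}.png'); ims[c]=im[:,:,::-1]
    for n in('clip_a_grip','clip_a_seat'): print(c,n,[(round(d['score'],2),np.round(d['centre'],3).tolist()) for d in robot.spot_point(n,c)])
    hsv=cv2.cvtColor(im,cv2.COLOR_RGB2HSV); red=(((hsv[...,0]<8)|(hsv[...,0]>172))&(hsv[...,1]>120)&(hsv[...,2]>80)).astype(np.uint8)
    n,l,st,ce=cv2.connectedComponentsWithStats(red)
    for i in range(1,n):
        P=unproj(c,ce[i],.010)
        if 12<st[i,4]<250 and .38<P[0]<.56 and abs(P[1])<.3: print(c,'red',st[i,4],ce[i].round(1),P.round(4))
t=ims['top']; s=ims['side']
a=proj('top',(.46,.2,0)); b=proj('top',(.46,-.16,0)); 
def crop(im,p,w,h,f): u,v=map(int,p); return cv2.resize(im[v-h:v+h,u-w:u+w],None,fx=f,fy=f,interpolation=2)
C=np.zeros((600,800,3),np.uint8)
for k,(im,P) in enumerate([(t,a),(t,b),(s,proj('side',(.46,.2,0))),(s,proj('side',(.46,-.16,0)))]):
    q=crop(im,P,28,21,7); C[300*(k//2):300*(k//2)+294,400*(k%2):400*(k%2)+392]=q; print('crop origin',int(P[0])-28,int(P[1])-21)
cv2.imwrite(f'pics/cl_{tag}.png',C)
E
python3 clips.py k1
```

```text
[0.63574809 0.01705991 0.42420177] [-0.8 -0.5 -0.3] [-0.06  0.28  1.11 -0.    1.75 -0.02]
top clip_a_grip [(0.65, [0.433, 0.2, 0.002]), (0.6, [0.629, -0.129, 0.149])]
top clip_a_seat [(0.5, [0.627, -0.078, 0.094]), (0.41, [0.484, 0.204, 0.008]), (0.15, [0.637, 0.023, 0.122])]
top red 52 [267.5 227.6] [0.4286 0.1981 0.01  ]
top red 51 [368.5 227.4] [ 0.4267 -0.1598  0.01  ]
side clip_a_grip [(0.72, [0.427, 0.198, 0.008])]
side clip_a_seat [(0.5, [0.481, 0.206, 0.008])]
side red 64 [347.8 183.8] [ 0.4249 -0.1612  0.01  ]
side red 95 [342.7 276.9] [0.4267 0.1974 0.01  ]
crop origin 239 197
crop origin 340 197
crop origin 301 258
crop origin 308 165
```

View pics/cl_k1.png

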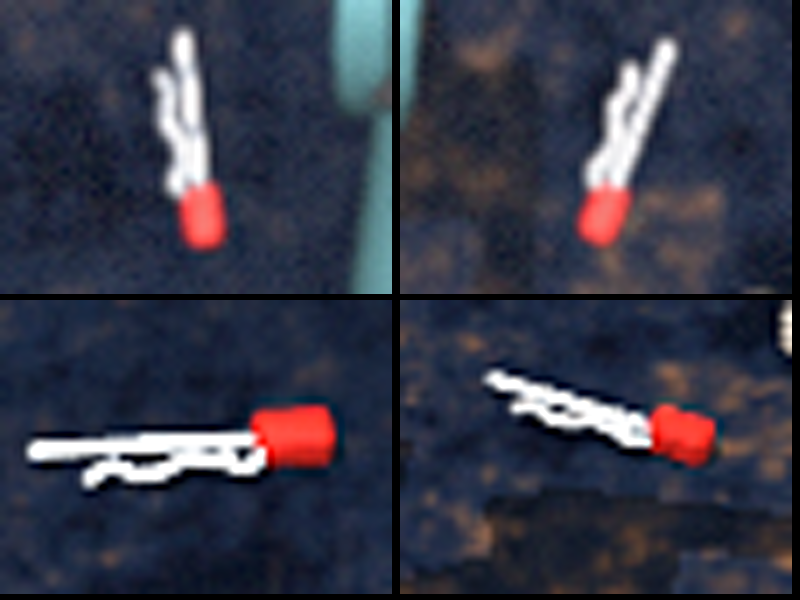

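```bash
python3 - <<'E'
from h import *
for n,c,g,t in(('a','top',(267.5,227.65),(265.1,201.7)),('a','side',(342.7,276.9),(305.6,279.4)),('b','top',(368.55,227.35),(378.1,203.4)),('b','side',(347.8,183.8),(320.9,176.))):
    G=unproj(c,g,.014 if c=='top' else .011)+([.0026,0,0] if c=='side' else [0,0,0]); T=unproj(c,t,.008)+([.0026,0,0] if c=='side' else [0,0,0]); d=T-G
    print(n,c,G.round(4),T.round(4),'yaw',np.arctan2(d[1],d[0]).round(3),'len',np.linalg.norm(d[:2]).round(4))
E
```

```text
a top [0.4284 0.1976 0.014 ] [0.5211 0.2073 0.008 ] yaw 0.104 len 0.0932
a side [0.4294 0.1982 0.011 ] [0.5203 0.209  0.008 ] yaw 0.118 len 0.0916
b top [ 0.4268 -0.1595  0.014 ] [ 0.5118 -0.196   0.008 ] yaw -0.406 len 0.0926
b side [ 0.4276 -0.1601  0.011 ] [ 0.5116 -0.197   0.008 ] yaw -0.413 len 0.0918
```

>>> {"method": "play_rows", "body": {
  "translation": [
    [0, 0, 0],
    [0, 0, 0],
    [0, 0, 0],
    [0, 0, 0],
    [0, 0, 0],
    [0, 0, 0],
    [0, 0, 0],
    [0, 0, 0]
  ],
  "twist": [
    [0, 0, 1],
    [0, 0, 1],
    [0, 0, 1],
    [0, 0, 1],
    [0, 0, 1],
    [0, 0, 1],
    [0, 0, 1],
    [0, 0, 1]
  ],
  "gripper": [0, 0, 0, 0, 0, 0, 0, 0]
}}

```text
time: 32.8
tool_pos: [0.6357, 0.0171, 0.4221]
ee_rot: [-3.141, 0.001, 0.727]
wrist_force: [0.1, -1.1, 1.2]
width: 0.047
finger_force: 0.0
```

>>> {"method": "play_rows", "body": {
  "translation": [
    [0, 0, 0],
    [0, 0, 0],
    [0, 0, 0],
    [0, 0, 0],
    [0, 0, 0],
    [0, 0, 0],
    [0, 0, 0],
    [-0.666, -0.724, 0]
  ],
  "twist": [
    [0, 0, 1],
    [0, 0, 1],
    [0, 0, 1],
    [0, 0, 1],
    [0, 0, 1],
    [0, 0, 1],
    [0, 0, 0.2],
    [0, 0, 0]
  ],
  "gripper": [0, 0, 0, 0, 0, 0, 0, 0]
}}

```text
time: 33.6
tool_pos: [0.6078, 0.0408, 0.4204]
ee_rot: [3.141, 0.002, 0.108]
wrist_force: [1.3, 0.7, 0.6]
width: 0.0472
finger_force: 0.0
```

>>> {"method": "play_rows", "body": {
  "translation": [
    [-0.666, -0.724, 0],
    [-0.666, -0.724, 0],
    [-0.666, -0.724, 0.3],
    [-0.666, -0.724, 0.5],
    [-0.666, -0.724, 0.6],
    [-0.666, -0.724, 0.6],
    [0, 0, 0.8],
    [0, 0, 0.8]
  ],
  "twist": [
    [0, 0, 0],
    [0, 0, 0],
    [0, 0, 0],
    [0, 0, 0],
    [0, 0, 0],
    [0, 0, 0],
    [0, 0, 0],
    [0, 0, 0]
  ],
  "gripper": [0, 0, 0, 0, 0, 0, 0, 0]
}}

```text
time: 34.4
tool_pos: [0.4268, 0.1988, 0.2784]
ee_rot: [-3.141, -0.002, 0.115]
wrist_force: [-0.6, -0.5, -0.7]
width: 0.0471
finger_force: 0.0
```

>>> {"method": "play_rows", "body": {
  "translation": [
    [0, 0, 0],
    [0, 0, 0]
  ],
  "twist": [
    [0, 0, 0],
    [0, 0, 0]
  ],
  "gripper": [0, 0]
}}

```text
time: 34.6
tool_pos: [0.4279, 0.1978, 0.2791]
ee_rot: [3.141, 0.001, 0.111]
wrist_force: [1.3, 0.2, 0.5]
width: 0.0469
finger_force: 0.0
```

>>> {"method": "play_rows", "body": {
  "translation": [
    [0, 0, 0.7],
    [0, 0, 0.6],
    [0, 0, 0.4],
    [0, 0, 0.2],
    [0, 0, 0],
    [0, 0, 0]
  ],
  "twist": [
    [0, 0, 0],
    [0, 0, 0],
    [0, 0, 0],
    [0, 0, 0],
    [0, 0, 0],
    [0, 0, 0]
  ],
  "gripper": [0, 0, 0, 0, 0, 0]
}}

```text
time: 35.2
tool_pos: [0.4289, 0.198, 0.2048]
ee_rot: [-3.141, -0.003, 0.111]
wrist_force: [0.7, 0.8, 0.7]
width: 0.047
finger_force: 0.0
```

>>> {"method": "play_rows", "body": {
  "translation": [
    [0, 0, 0],
    [0, 0, 0],
    [0, 0, 0],
    [0, 0, 0],
    [0, 0, 0],
    [0, 0, 0]
  ],
  "twist": [
    [0, 0, 0],
    [0, 0, 0],
    [0, 0, 0],
    [0, 0, 0],
    [0, 0, 0],
    [0, 0, 0]
  ],
  "gripper": [-1, -1, -1, -1, -1, -1]
}}

```text
time: 35.8
tool_pos: [0.428, 0.198, 0.2033]
ee_rot: [-3.141, -0.0, 0.111]
wrist_force: [-0.2, -0.2, 2.4]
width: 0.0157
finger_force: 30.0
```

>>> {"method": "play_rows", "body": {
  "translation": [
    [0, 0, -0.6],
    [0, 0, -0.8],
    [0, 0, -0.8],
    [0, 0, -0.8],
    [0, 0, -0.45],
    [0, 0, 0],
    [0, 0, 0],
    [0.6, 0.136, 0]
  ],
  "twist": [
    [0, 0, 0],
    [0, 0, 0],
    [0, 0, 0],
    [0, 0, 0],
    [0, 0, 0],
    [0, 0, 0.8],
    [0, 0, 0.72],
    [0, 0, 0]
  ],
  "gripper": [-1, -1, -1, -1, -1, -1, -1, -1]
}}

```text
time: 36.6
tool_pos: [0.4504, 0.192, 0.3411]
ee_rot: [-3.141, 0.001, -0.04]
wrist_force: [0.0, -0.1, -1.0]
width: 0.0159
finger_force: 30.0
```

>>> {"method": "play_rows", "body": {
  "translation": [
    [0.6, 0.136, 0],
    [0.6, 0.136, 0],
    [0.59, 0.136, 0],
    [0, 0, 0],
    [0, 0, 0],
    [0, 0, 0]
  ],
  "twist": [
    [0, 0, 0],
    [0, 0, 0],
    [0, 0, 0],
    [0, 0, 0],
    [0, 0, 0],
    [0, 0, 0]
  ],
  "gripper": [-1, -1, -1, -1, -1, -1]
}}

```text
time: 37.2
tool_pos: [0.5218, 0.1725, 0.3407]
ee_rot: [3.141, 0.001, -0.041]
wrist_force: [0.3, 0.6, -0.7]
width: 0.0157
finger_force: 30.0
```

```bash
cat > ins.py <<'E'
from fit import *
import sys
tag,sg,zoff=sys.argv[1],float(sys.argv[2]),float(sys.argv[3])
o=robot.get_obs(); p=o['tool_pos']; e=o['ee_rot']; print(p.round(4),e.round(3),o['wrist_force'].round(1),o['width'])
H=np.array([.6356,.0172,.146])+Rot.from_euler('z',-.041).as_matrix()@[0,sg*.15,0]; R=Rot.from_euler('xyz',e).as_matrix(); x=R[:,0]
tip=p+R@[.094,0,zoff]; print('hole',H.round(4),'tip',tip.round(4),'along',((H-tip)@x).round(4),'lat tooly',((H-tip)@R[:,1]).round(4),'toolz',((H-tip)@R[:,2]).round(4))
C=np.zeros((480,800,3),np.uint8)
for k,c in enumerate(('top','side')):
    im=snap(c,f'{c}_{tag}.png')[:,:,::-1]; b=np.array([0,0,0] if c=='top' else [-.0026,0,0])
    u,v=map(int,proj(c,H)); f=8; w,h=24,29
    q=cv2.resize(im[v-h:v+h,u-w:u+w],None,fx=f,fy=f,interpolation=2)
    for P,col in [(H,(0,0,255)),(H+[0,0,.023],(255,0,255)),(tip,(0,160,0)),(tip-.03*x,(0,160,0))]:
        a=(proj(c,P+b)-[u-w,v-h]+.5)*f-.5; cv2.circle(q,tuple(int(round(t)) for t in a),2,col,-1)
    C[:464,400*k:400*k+384]=q; print(c,'origin',u-w,v-h)
cv2.imwrite(f'pics/ins_{tag}.png',C)
E
python3 ins.py i1 1 .1953
```

```text
[0.5218 0.1725 0.3407] [ 3.141e+00  1.000e-03 -4.100e-02] [ 0.3  0.6 -0.7] 0.01571369459143368
hole [0.6417 0.1671 0.146 ] tip [0.6155 0.1687 0.1453] along 0.0263 lat tooly 0.0005 toolz -0.0007
top origin 247 131
side origin 228 196
```

View pics/ins_i1.png

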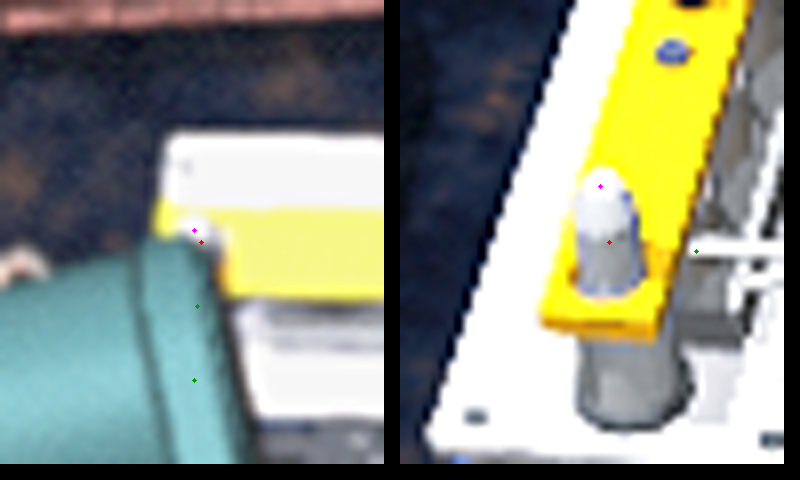

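```bash
cat > ridge.py <<'E'
from fit import *
import sys
def ridge(tag,zoff,ds=np.arange(.034,.100,.006),w=5):
    im=cv2.imread(f'pics/side_{tag}.png').astype(float); g=im.min(2)
    o=robot.get_obs(); p=o['tool_pos']; R=Rot.from_euler('xyz',o['ee_rot']).as_matrix()
    for d in ds:
        a=proj('side',p+R@[d,0,zoff]+[-.0026,0,0]); vs=np.arange(-w,w+.1,.5)
        pr=map_coordinates(g,[a[1]+vs,np.full(len(vs),a[0])],order=1)
        print(round(d,3),a.round(1),pr.astype(int)[::1].tolist())
ridge(sys.argv[1],float(sys.argv[2]))
E
python3 ridge.py i1 .1953
```

```text
0.034 [289.8 228.6] [136, 104, 46, 1, 2, 30, 155, 254, 254, 250, 231, 219, 236, 250, 252, 228, 104, 8, 6, 7, 12]
0.04 [287.2 228.4] [128, 93, 53, 13, 18, 31, 128, 239, 255, 255, 250, 246, 249, 254, 204, 145, 80, 13, 14, 26, 27]
0.046 [284.7 228.3] [241, 250, 255, 255, 255, 255, 255, 255, 255, 255, 234, 194, 195, 235, 255, 255, 206, 110, 57, 47, 42]
0.052 [282.2 228.1] [240, 248, 255, 255, 255, 255, 255, 255, 254, 254, 253, 252, 252, 253, 255, 255, 255, 255, 255, 255, 255]
0.058 [279.6 227.9] [255, 255, 255, 255, 255, 255, 255, 255, 255, 253, 252, 253, 254, 255, 255, 255, 255, 252, 250, 251, 254]
0.064 [277.1 227.7] [239, 238, 237, 240, 249, 255, 255, 255, 255, 252, 248, 247, 252, 254, 254, 255, 255, 254, 254, 254, 254]
0.07 [274.6 227.5] [85, 105, 125, 144, 143, 147, 203, 255, 255, 253, 232, 215, 236, 255, 255, 252, 229, 209, 228, 244, 246]
0.076 [272.1 227.4] [244, 242, 238, 234, 231, 228, 237, 251, 254, 254, 203, 133, 95, 69, 132, 226, 252, 254, 204, 135, 104]
0.082 [269.5 227.2] [137, 132, 125, 116, 118, 136, 168, 222, 255, 255, 235, 183, 159, 178, 193, 204, 217, 231, 241, 242, 243]
0.088 [267. 227.] [75, 75, 75, 72, 69, 129, 188, 222, 255, 255, 252, 163, 76, 92, 109, 126, 142, 140, 138, 137, 136]
0.094 [264.5 226.8] [79, 78, 77, 80, 84, 105, 135, 177, 226, 246, 252, 200, 118, 97, 104, 108, 110, 113, 116, 119, 122]
```

>>> {"method": "play_rows", "body": {
  "translation": [
    [0.15, 0.012, 0],
    [0.15, 0, 0],
    [0.07, 0, 0],
    [0.07, 0, 0],
    [0.06, 0, 0],
    [0, 0, 0]
  ],
  "twist": [
    [0, 0, 0],
    [0, 0, 0],
    [0, 0, 0],
    [0, 0, 0],
    [0, 0, 0],
    [0, 0, 0]
  ],
  "gripper": [-1, -1, -1, -1, -1, -1]
}}

```text
time: 37.9
tool_pos: [0.5429, 0.171, 0.341]
ee_rot: [-3.141, -0.0, -0.041]
wrist_force: [0.7, 0.9, -0.7]
width: 0.0157
finger_force: 30.0
```

```bash
python3 -c "
from h import *
o=robot.get_obs(); print(o['tool_pos'],o['ee_rot'],o['wrist_force'],o['wrist_torque'])"
```

```text
[0.54290029 0.17099372 0.34096417] [-3.14132079e+00 -2.72890005e-04 -4.11693821e-02] [ 0.70166348  0.87778482 -0.741316  ] [ 0.17874122 -0.01984379  0.00829908]
```

>>> {"method": "play_rows", "body": {
  "translation": [
    [0.12, 0, 0],
    [0.12, 0, 0],
    [0.12, 0, 0],
    [0.12, 0, 0],
    [0, 0, 0]
  ],
  "twist": [
    [0, 0, 0],
    [0, 0, 0],
    [0, 0, 0],
    [0, 0, 0],
    [0, 0, 0]
  ],
  "gripper": [-1, -1, -1, -1, -1]
}}

```text
time: 38.4
tool_pos: [0.5625, 0.1702, 0.341]
ee_rot: [-3.141, -0.001, -0.041]
wrist_force: [1.3, 1.6, -0.9]
width: 0.0158
finger_force: 30.0
```

>>> {"method": "play_rows", "body": {
  "translation": [
    [0.12, 0, 0],
    [0.12, 0, 0],
    [0.12, 0, 0],
    [0.12, 0, 0],
    [0, 0, 0]
  ],
  "twist": [
    [0, 0, 0],
    [0, 0, 0],
    [0, 0, 0],
    [0, 0, 0],
    [0, 0, 0]
  ],
  "gripper": [-1, -1, -1, -1, -1]
}}

```text
time: 38.9
tool_pos: [0.5823, 0.1694, 0.3414]
ee_rot: [-3.141, -0.004, -0.041]
wrist_force: [3.6, 2.5, -1.1]
width: 0.0156
finger_force: 30.0
```

>>> {"method": "play_rows", "body": {
  "translation": [
    [0.08, 0, 0],
    [0.06, 0, 0],
    [0.04, 0, 0],
    [0, 0, 0],
    [0, 0, 0]
  ],
  "twist": [
    [0, 0, 0],
    [0, 0, 0],
    [0, 0, 0],
    [0, 0, 0],
    [0, 0, 0]
  ],
  "gripper": [-1, -1, -1, -1, -1]
}}

```text
time: 39.4
tool_pos: [0.5879, 0.1692, 0.3408]
ee_rot: [-3.141, 0.001, -0.041]
wrist_force: [-1.7, 3.6, -1.8]
width: 0.0159
finger_force: 30.0
```

>>> {"method": "play_rows", "body": {
  "translation": [
    [0, 0, 0],
    [0, 0, 0],
    [0, 0, 0],
    [0, 0, -0.5],
    [0, 0, -0.8],
    [0, 0, -0.7],
    [0, 0, 0]
  ],
  "twist": [
    [0, 0, 0],
    [0, 0, 0],
    [0, 0, 0],
    [0, 0, 0],
    [0, 0, 0],
    [0, 0, 0],
    [0, 0, 0]
  ],
  "gripper": [0, 0, 0, 0, 0, 0, 0]
}}

```text
time: 40.1
tool_pos: [0.5885, 0.1687, 0.427]
ee_rot: [-3.14, -0.011, -0.042]
wrist_force: [0.6, 0.6, 0.8]
width: 0.047
finger_force: 0.0
```

>>> {"method": "play_rows", "body": {
  "translation": [
    [-0.41, 0.931, 0],
    [-0.41, 0.931, 0],
    [-0.41, 0.931, 0],
    [-0.41, 0.931, 0],
    [-0.41, 0.931, 0],
    [-0.41, 0.931, 0],
    [0, 0, 0]
  ],
  "twist": [
    [0, 0, 0],
    [0, 0, 0],
    [0, 0, 0],
    [0, 0, 0],
    [0, 0, 0],
    [0, 0, 0],
    [0, 0, 0]
  ],
  "gripper": [0, 0, 0, 0, 0, 0, 0]
}}

```text
time: 40.8
tool_pos: [0.4789, -0.0535, 0.4202]
ee_rot: [3.139, 0.001, -0.048]
wrist_force: [0.1, 0.4, 0.4]
width: 0.047
finger_force: 0.0
```

```bash
sed -i 's/abs(P\[1\])<.3/True/; s/\.56 and/.66 and/' clips.py; python3 clips.py k2; python3 - <<'E'
from h import *
print(robot.get_obs()['tool_pos'])
for c in('top','side'): print(c,'stud seat', proj(c,(.5887-.001,.1693,.146)), unproj(c,proj(c,(.5887,.1693,.152)),.010).round(3))
E
```

```text
[ 0.47887314 -0.05352619  0.42023188] [0.1 0.4 0.4] [-0.23 -0.07  1.5  -0.    1.71  1.39]
top clip_a_grip [(0.66, [0.59, 0.169, 0.133]), (0.59, [0.635, 0.019, 0.149])]
top clip_a_seat [(0.61, [0.589, 0.171, 0.134]), (0.46, [0.642, 0.167, 0.145])]
top red 26 [271.5 177. ] [0.6097 0.1844 0.01  ]
top red 137 [166.1 186.4] [0.5793 0.5677 0.01  ]
top red 61 [172.9 221.5] [0.4525 0.5393 0.01  ]
top red 34 [137.9 231.2] [0.418  0.6674 0.01  ]
side clip_a_grip [(0.72, [0.642, 0.169, 0.149]), (0.45, [0.587, 0.173, 0.14])]
side clip_a_seat [(0.55, [0.642, 0.17, 0.147])]
side red 64 [347.8 183.8] [ 0.4249 -0.1612  0.01  ]
side red 81 [275.1 228.2] [0.6178 0.0384 0.01  ]
side red 16 [300.5 383. ] [0.5023 0.4841 0.01  ]
side red 204 [325.5 386.2] [0.4504 0.4879 0.01  ]
side red 35 [358.8 390.4] [0.382  0.4932 0.01  ]
crop origin 239 197
crop origin 340 197
crop origin 301 258
crop origin 308 165
[ 0.48104277 -0.04916329  0.420634  ]
top stud seat [270.95213063 177.31341888] [0.611 0.187 0.01 ]
side stud seat [275.15170944 227.37114719] [0.621 0.028 0.01 ]
```

>>> {"method": "play_rows", "body": {
  "translation": [
    [0, 0, 0],
    [0, 0, 0],
    [0, 0, 0],
    [0, 0, 0],
    [-0.032, 0.77, 0.4],
    [-0.032, 0.77, 0.5],
    [-0.032, 0.77, 0.5],
    [-0.032, 0.77, 0.5]
  ],
  "twist": [
    [0, 0, 0.95],
    [0, 0, 0.95],
    [0, 0, 0.95],
    [0, 0, 0.8],
    [0, 0, 0],
    [0, 0, 0],
    [0, 0, 0],
    [0, 0, 0]
  ],
  "gripper": [0, 0, 0, 0, 0, 0, 0, 0]
}}

```text
time: 41.9
tool_pos: [0.4273, -0.1612, 0.3443]
ee_rot: [3.142, -0.0, -0.403]
wrist_force: [0.4, -0.3, -0.7]
width: 0.0472
finger_force: 0.0
```

>>> {"method": "play_rows", "body": {
  "translation": [
    [0, 0, 0.8],
    [0, 0, 0.8],
    [0, 0, 0],
    [0, 0, 0]
  ],
  "twist": [
    [0, 0, 0],
    [0, 0, 0],
    [0, 0, 0],
    [0, 0, 0]
  ],
  "gripper": [0, 0, 0, 0]
}}

```text
time: 42.3
tool_pos: [0.4277, -0.1607, 0.2811]
ee_rot: [-3.142, 0.001, -0.405]
wrist_force: [-0.3, -1.2, 0.4]
width: 0.0466
finger_force: 0.0
```

>>> {"method": "play_rows", "body": {
  "translation": [
    [0, 0, 0.7],
    [0, 0, 0.6],
    [0, 0, 0.42],
    [0, 0, 0.23],
    [0, 0, 0],
    [0, 0, 0]
  ],
  "twist": [
    [0, 0, 0],
    [0, 0, 0],
    [0, 0, 0],
    [0, 0, 0],
    [0, 0, 0],
    [0, 0, 0]
  ],
  "gripper": [0, 0, 0, 0, 0, 0]
}}

```text
time: 42.9
tool_pos: [0.4281, -0.1615, 0.2047]
ee_rot: [3.141, -0.003, -0.406]
wrist_force: [1.1, 0.4, -0.7]
width: 0.0468
finger_force: 0.0
```

>>> {"method": "play_rows", "body": {
  "translation": [
    [0, 0, 0],
    [0, 0, 0],
    [0, 0, 0],
    [0, 0, 0],
    [0, 0, 0],
    [0, 0, 0]
  ],
  "twist": [
    [0, 0, 0],
    [0, 0, 0],
    [0, 0, 0],
    [0, 0, 0],
    [0, 0, 0],
    [0, 0, 0]
  ],
  "gripper": [-1, -1, -1, -1, -1, -1]
}}

```text
time: 43.5
tool_pos: [0.4273, -0.1613, 0.2034]
ee_rot: [-3.141, -0.001, -0.406]
wrist_force: [-0.5, 0.2, 1.3]
width: 0.016
finger_force: 30.0
```

>>> {"method": "play_rows", "body": {
  "translation": [
    [0, 0, -0.6],
    [0, 0, -0.8],
    [0, 0, -0.8],
    [0, 0, -0.8],
    [0, 0, -0.45],
    [0, 0, 0],
    [0, 0, 0],
    [0, 0, 0]
  ],
  "twist": [
    [0, 0, 0],
    [0, 0, 0],
    [0, 0, 0],
    [0, 0, 0],
    [0, 0, 0],
    [0, 0, -0.95],
    [0, 0, -0.95],
    [0, 0, -0.95]
  ],
  "gripper": [-1, -1, -1, -1, -1, -1, -1, -1]
}}

```text
time: 44.3
tool_pos: [0.427, -0.1613, 0.3409]
ee_rot: [3.141, 0.0, -0.117]
wrist_force: [0.0, 0.2, 0.0]
width: 0.0158
finger_force: 30.0
```

>>> {"method": "play_rows", "body": {
  "translation": [
    [0, 0, 0],
    [0.68, -0.313, 0],
    [0.68, -0.313, 0],
    [0.68, -0.313, 0],
    [0, 0, 0],
    [0, 0, 0],
    [0, 0, 0]
  ],
  "twist": [
    [0, 0, -0.8],
    [0, 0, 0],
    [0, 0, 0],
    [0, 0, 0],
    [0, 0, 0],
    [0, 0, 0],
    [0, 0, 0]
  ],
  "gripper": [-1, -1, -1, -1, -1, -1, -1]
}}

```text
time: 45.0
tool_pos: [0.5097, -0.1274, 0.3407]
ee_rot: [3.141, 0.001, -0.042]
wrist_force: [-0.0, -0.6, -1.3]
width: 0.0156
finger_force: 30.0
```

```bash
python3 ins.py i2 -1 .1954; python3 ridge.py i2 .1954
```

```text
[ 0.5097 -0.1274  0.3407] [ 3.141e+00  1.000e-03 -4.200e-02] [-0.  -0.6 -1.3] 0.01557971341500356
hole [ 0.6295 -0.1327  0.146 ] tip [ 0.6033 -0.1313  0.1451] along 0.0262 lat tooly 0.0003 toolz -0.0009
top origin 340 134
side origin 251 121
0.034 [307.  152.6] [127, 127, 125, 122, 114, 117, 175, 226, 242, 251, 230, 216, 237, 240, 156, 89, 106, 121, 122, 124, 126]
0.04 [304.9 152.5] [114, 117, 120, 123, 117, 110, 166, 225, 241, 254, 248, 241, 233, 224, 165, 103, 108, 117, 120, 122, 126]
0.046 [302.8 152.4] [123, 122, 121, 120, 120, 121, 161, 217, 240, 251, 234, 205, 218, 247, 207, 141, 120, 115, 117, 121, 123]
0.052 [300.6 152.3] [110, 115, 117, 119, 121, 125, 155, 210, 242, 250, 224, 162, 161, 222, 246, 234, 198, 138, 112, 117, 122]
0.058 [298.5 152.1] [118, 119, 118, 115, 116, 131, 156, 207, 246, 250, 242, 204, 187, 226, 246, 214, 180, 140, 112, 116, 119]
0.064 [296.4 152. ] [111, 108, 105, 105, 106, 135, 166, 211, 254, 250, 246, 245, 243, 224, 203, 139, 79, 89, 99, 105, 111]
0.07 [294.3 151.9] [77, 75, 74, 69, 64, 103, 150, 198, 247, 236, 214, 205, 199, 220, 247, 167, 66, 59, 70, 73, 73]
0.076 [292.2 151.8] [15, 13, 13, 9, 2, 44, 116, 178, 233, 235, 204, 155, 94, 104, 158, 142, 83, 61, 62, 64, 67]
0.082 [290.1 151.7] [17, 14, 14, 12, 4, 41, 144, 215, 240, 231, 171, 110, 46, 10, 17, 23, 29, 35, 42, 51, 63]
0.088 [288.  151.6] [16, 14, 15, 14, 6, 18, 122, 212, 235, 240, 163, 90, 43, 6, 17, 26, 28, 29, 28, 27, 30]
0.094 [285.9 151.5] [26, 27, 25, 22, 18, 13, 29, 46, 84, 122, 65, 4, 10, 19, 22, 25, 26, 26, 25, 25, 26]
```

>>> {"method": "play_rows", "body": {
  "translation": [
    [0.15, 0, 0],
    [0.15, 0, 0],
    [0.07, 0, 0],
    [0.07, 0, 0],
    [0.06, 0, 0],
    [0, 0, 0]
  ],
  "twist": [
    [0, 0, 0],
    [0, 0, 0],
    [0, 0, 0],
    [0, 0, 0],
    [0, 0, 0],
    [0, 0, 0]
  ],
  "gripper": [-1, -1, -1, -1, -1, -1]
}}

```text
time: 45.7
tool_pos: [0.5305, -0.128, 0.3409]
ee_rot: [3.142, 0.0, -0.041]
wrist_force: [-0.2, -0.9, -1.0]
width: 0.0158
finger_force: 30.0
```

>>> {"method": "play_rows", "body": {
  "translation": [
    [0.12, 0, 0],
    [0.12, 0, 0],
    [0.12, 0, 0],
    [0.12, 0, 0],
    [0, 0, 0]
  ],
  "twist": [
    [0, 0, 0],
    [0, 0, 0],
    [0, 0, 0],
    [0, 0, 0],
    [0, 0, 0]
  ],
  "gripper": [-1, -1, -1, -1, -1]
}}

```text
time: 46.2
tool_pos: [0.55, -0.1288, 0.3409]
ee_rot: [3.142, -0.0, -0.041]
wrist_force: [0.1, 0.0, -1.3]
width: 0.0152
finger_force: 30.0
```

>>> {"method": "play_rows", "body": {
  "translation": [
    [0.12, 0, 0],
    [0.12, 0, 0],
    [0.12, 0, 0],
    [0.12, 0, 0],
    [0, 0, 0]
  ],
  "twist": [
    [0, 0, 0],
    [0, 0, 0],
    [0, 0, 0],
    [0, 0, 0],
    [0, 0, 0]
  ],
  "gripper": [-1, -1, -1, -1, -1]
}}

```text
time: 46.7
tool_pos: [0.5701, -0.1292, 0.3414]
ee_rot: [-3.141, -0.005, -0.04]
wrist_force: [4.8, 2.3, -1.5]
width: 0.0157
finger_force: 30.0
```

>>> {"method": "play_rows", "body": {
  "translation": [
    [0.08, 0, 0],
    [0.06, 0, 0],
    [0.04, 0, 0],
    [0, 0, 0],
    [0, 0, 0]
  ],
  "twist": [
    [0, 0, 0],
    [0, 0, 0],
    [0, 0, 0],
    [0, 0, 0],
    [0, 0, 0]
  ],
  "gripper": [-1, -1, -1, -1, -1]
}}

```text
time: 47.2
tool_pos: [0.5759, -0.13, 0.3411]
ee_rot: [3.141, -0.0, -0.041]
wrist_force: [1.3, 1.4, -0.3]
width: 0.0155
finger_force: 30.0
```

>>> {"method": "play_rows", "body": {
  "translation": [
    [0.04, 0, 0],
    [0, 0, 0],
    [0, 0, 0]
  ],
  "twist": [
    [0, 0, 0],
    [0, 0, 0],
    [0, 0, 0]
  ],
  "gripper": [-1, -1, -1]
}}

```text
time: 47.5
tool_pos: [0.5773, -0.13, 0.341]
ee_rot: [3.141, 0.0, -0.041]
wrist_force: [-0.7, 1.7, -1.7]
width: 0.0159
finger_force: 30.0
```

>>> {"method": "play_rows", "body": {
  "translation": [
    [0, 0, 0],
    [0, 0, 0],
    [0, 0, 0],
    [0, 0, -0.5],
    [0, 0, -0.8],
    [0, 0, -0.7],
    [0, 0, 0],
    [0, 0, 0]
  ],
  "twist": [
    [0, 0, 0],
    [0, 0, 0],
    [0, 0, 0],
    [0, 0, 0],
    [0, 0, 0],
    [0, 0, 0],
    [0, 0, 0],
    [0, 0, 0]
  ],
  "gripper": [0, 0, 0, 0, 0, 0, 0, 0]
}}

```text
time: 48.3
tool_pos: [0.5774, -0.13, 0.4217]
ee_rot: [3.141, -0.002, -0.041]
wrist_force: [0.6, -0.1, 0.5]
width: 0.0472
finger_force: 0.0
```

>>> {"method": "play_rows", "body": {
  "translation": [
    [-1, 0, 0],
    [-1, 0, 0],
    [-1, 0, 0],
    [0, 0, 0],
    [0, 0, 0]
  ],
  "twist": [
    [0, 0, 0],
    [0, 0, 0],
    [0, 0, 0],
    [0, 0, 0],
    [0, 0, 0]
  ],
  "gripper": [-0.4, -0.4, -0.4, -0.4, -0.4]
}}

```text
time: 48.8
tool_pos: [0.457, -0.1249, 0.4197]
ee_rot: [-3.141, 0.001, -0.042]
wrist_force: [0.0, 0.9, 0.5]
width: 0.0284
finger_force: 0.0
```

```bash
python3 - <<'E'
from h import *
o=robot.get_obs(); print(o['tool_pos'],o['ee_rot'],o['joint_positions'].round(2))
C=np.zeros((590,800,3),np.uint8)
for c in('top','side'):
    im=snap(c,f'{c}_n1.png')[:,:,::-1]
    for n in('clip_a_seat','clip_a_grip','power_knob_grip'): print(c,n,[(round(d['score'],2),np.round(d['centre'],3).tolist()) for d in robot.spot_point(n,c)])
    u,v=map(int,proj(c,(.54,-.362,.05))); w=26
    q=cv2.resize(im[v-w:v+w,u-w:u+w],None,fx=7,fy=7,interpolation=2)
    if c=='top': C[:364,:364]=q; print(c,'o',u-w,v-w)
    else: C[:364,400:764]=q; print(c,'o',u-w,v-w); s=cv2.resize(im[145:245,228:308],None,fx=2.2,fy=2.2,interpolation=2); C[366:586,400:576]=s
    if c=='top': s=cv2.resize(im[145:190,260:375],None,fx=3,fy=3,interpolation=2); C[400:535,:345]=s
cv2.imwrite('pics/kn.png',C)
E
```

```text
[ 0.45702733 -0.12492512  0.41972724] [-3.14112117e+00  1.14486595e-03 -4.18081634e-02] [-0.39 -0.09  1.51  0.    1.71  1.23]
top clip_a_seat [(0.65, [0.64, 0.169, 0.146])]
top clip_a_grip [(0.55, [0.591, 0.168, 0.135])]
top power_knob_grip [(0.44, [0.541, -0.368, 0.042])]
top o 401 167
side clip_a_seat [(0.53, [0.641, 0.166, 0.144]), (0.44, [0.628, -0.081, 0.093])]
side clip_a_grip [(0.53, [0.592, 0.17, 0.139])]
side power_knob_grip [(0.66, [0.642, 0.168, 0.146]), (0.56, [0.539, -0.363, 0.048])]
side o 288 108
```

View pics/kn.png

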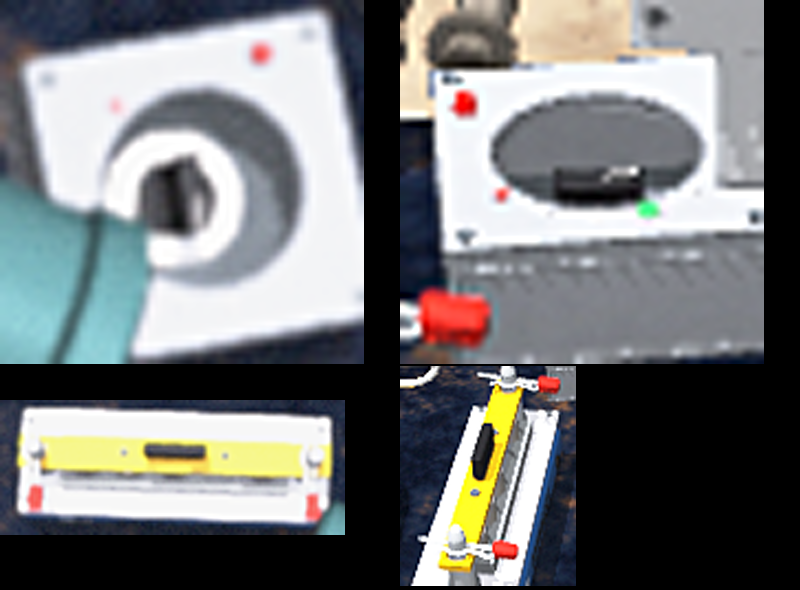

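```bash
python3 - <<'E'
from fit import *
G={c:grad(cv2.imread(f'pics/{c}0.png')) for c in('top','side')}
for z in(.060,.066,.070,.076):
    for c in G:
        def f(q):
            P,N=circ(np.r_[q,z],.05); return score(G[c],c,P,N).mean()
        r,v=search(f,[.54,-.364],[.012,.012]); print(z,c,(r+([.0026,0] if c=='side' else [0,0])).round(4),round(v,1))
def rect(c,yaw,L,W):
    R=Rot.from_euler('z',yaw).as_matrix(); s=np.linspace(-1,1,25); P=[];N=[]
    for e in(1,-1):
        P.append(np.c_[s*L/2,0*s+e*W/2,0*s]);N.append(np.tile([0,e,0],(25,1)))
        P.append(np.c_[0*s+e*L/2,s*W/2,0*s]);N.append(np.tile([e,0,0],(25,1)))
    return np.vstack(P)@R.T+c,np.vstack(N)@R.T
for zt in(.048,.052,.056):
  for c in G:
    b=np.array([-.0026,0] if c=='side' else [0,0])
    def f(q):
        P,N=rect(np.r_[q[:2]+b,zt],q[2],.042,.014); return score(G[c],c,P,N).mean()
    r,v=search(f,[.54,-.364,.1],[.008,.008,.5],n=7); print('bar',zt,c,r.round(4),round(v,1))
E
```

```text
0.06 top [ 0.5407 -0.3667] 36.3
0.06 side [ 0.5414 -0.3807] 56.2
0.066 top [ 0.54   -0.3645] 36.1
0.066 side [ 0.5406 -0.3715] 55.9
0.07 top [ 0.5393 -0.3633] 36.0
0.07 side [ 0.5399 -0.3655] 55.5
0.076 top [ 0.5388 -0.3613] 35.6
0.076 side [ 0.5393 -0.3565] 54.9
bar 0.048 top [ 0.5383 -0.3574 -0.2167] 43.0
bar 0.048 side [ 0.5377 -0.3575  0.1152] 39.1
bar 0.052 top [ 0.538  -0.3562 -0.2181] 42.8
bar 0.052 side [ 0.5369 -0.3516  0.1075] 39.0
bar 0.056 top [ 0.5376 -0.355  -0.2333] 42.6
bar 0.056 side [ 0.5388 -0.3501 -0.0282] 31.4
```

```bash
python3 - <<'E'
from fit import *
C=np.array([.5394,-.3632])
for c in('top','side'):
    im=cv2.imread(f'pics/{c}0.png'); h=cv2.cvtColor(im,cv2.COLOR_BGR2HSV).astype(int); u,v=map(int,proj(c,(*C,.07)))
    for n,m in(('green',(h[...,0]>45)&(h[...,0]<85)&(h[...,1]>60)&(h[...,2]>90)),('red',((h[...,0]<8)|(h[...,0]>170))&(h[...,1]>30)&(h[...,2]>120))):
        M=np.zeros(m.shape,np.uint8); M[v-25:v+25,u-25:u+25]=m[v-25:v+25,u-25:u+25]
        k,l,st,ce=cv2.connectedComponentsWithStats(M)
        for i in range(1,k):
            w=(l==i)*h[...,1]; ys,xs=np.nonzero(w); ww=w[ys,xs]; uv=((xs*ww).sum()/ww.sum(),(ys*ww).sum()/ww.sum())
            P=unproj(c,uv,.0715)+([.0026,0,0] if c=='side' else [0,0,0]); d=P[:2]-C; a=np.arctan2(d[1],d[0])
            print(c,n,st[i,4],np.round(uv,1),d.round(4),'ang',a.round(3),'boxyaw if green',(a-np.pi+1.25).round(3),'if red',(a-np.pi+2.5).round(3))
    # plate yaw via edge orientation
    g=grad(im)
    def f(q):
        R=Rot.from_euler('z',q[2]).as_matrix(); s=np.linspace(-.9,.9,60); t=0
        for e in(1,-1):
            for (P,N) in((np.c_[s*q[3],0*s+e*q[4],0*s],[0,e,0]),(np.c_[0*s+e*q[3],s*q[4],0*s],[e,0,0])):
                t+=score(g,c,P@R.T+[q[0],q[1],.0715],np.tile(R@N,(60,1))).mean()
        return t
    b=[.0026,0] if c=='side' else [0,0]
    r,v=search(f,[C[0]-b[0],C[1],.17,.072,.072],[.006,.006,.1,.012,.012],n=5,iters=4); print(c,'plate',r.round(4),round(v,1))
im=cv2.imread('pics/top0.png'); im2=cv2.imread('pics/side_n1.png')
def ov(im,c,bias,w=16,f=24):
    u,v=map(int,proj(c,(*C,.05))); q=cv2.resize(im[v-w:v+w,u-w:u+w],None,fx=f,fy=f,interpolation=2)
    R=Rot.from_euler('z',.17).as_matrix(); s=np.linspace(-1,1,9)
    for z,col in((.0555,(0,0,255)),(.0255,(0,200,0))):
        P=np.vstack([np.c_[s*.021,0*s+e*.007,0*s] for e in(1,-1)])@R.T+[*C,z]+np.array(bias)
        for a in (projN(c,P)-[u-w,v-w]+.5)*f-.5: cv2.circle(q,tuple(int(x) for x in a),2,col,-1)
    for a in (projN(c,circ(np.r_[C,.0715]+np.array(bias),.05)[0])-[u-w,v-w]+.5)*f-.5: cv2.circle(q,tuple(int(x) for x in a),1,(255,0,255),-1)
    return q
cv2.imwrite('pics/kn2.png',cv2.resize(np.hstack([ov(im,'top',[0,0,0]),ov(im2,'side',[-.0026,0,0])]),(800,400)))
E
```

```text
top green 4 [415.  201.3] [-0.0265  0.051 ] ang 2.05 boxyaw if green 0.158 if red 1.408
top red 9 [437.9 174.1] [ 0.0667 -0.0312] ang -0.438 boxyaw if green -2.329 if red -1.079
top red 1 [404. 175.] [0.0642 0.0862] ang 0.931 boxyaw if green -0.961 if red 0.289
top red 3 [417.2 181.7] [0.0409 0.0413] ang 0.791 boxyaw if green -1.101 if red 0.149
top plate [ 0.5397 -0.3642  0.17    0.0768  0.0768] 252.7
side green 6 [323.  137.5] [-0.027   0.0492] ang 2.073 boxyaw if green 0.182 if red 1.432
side red 13 [296.8 122.4] [ 0.0664 -0.0359] ang -0.496 boxyaw if green -2.388 if red -1.138
side red 4 [302.1 135.3] [0.041  0.0398] ang 0.771 boxyaw if green -1.121 if red 0.129
side plate [ 0.5368 -0.3632  0.1654  0.0753  0.074 ] 233.0
```

View pics/kn2.png

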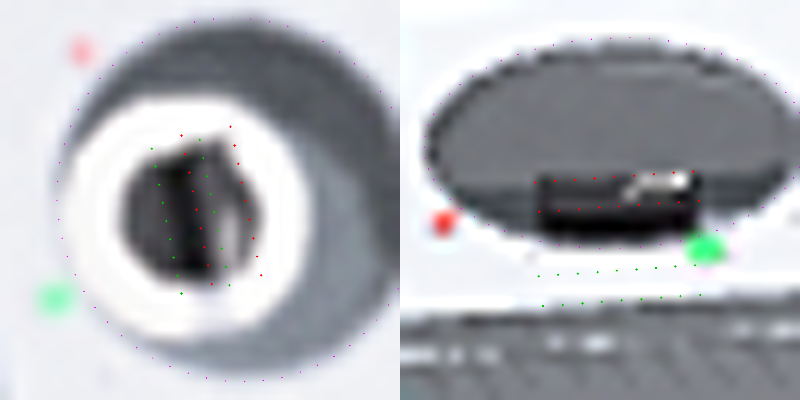

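>>> {"method": "play_rows", "body": {
  "translation": [
    [0, 0, 0],
    [0, 0, 0],
    [0, 0, 0],
    [0.151, 0.888, 0],
    [0.151, 0.888, 0],
    [0.151, 0.888, 0],
    [0.151, 0.888, 0],
    [0.151, 0.888, 0]
  ],
  "twist": [
    [0, 0, -0.7],
    [0, 0, -0.7],
    [0, 0, -0.67],
    [0, 0, 0],
    [0, 0, 0],
    [0, 0, 0],
    [0, 0, 0],
    [0, 0, 0]
  ],
  "gripper": [-0.3, -0.3, -0.3, -0.3, -0.3, -0.3, -0.3, -0.3]
}}

```text
time: 50.0
tool_pos: [0.5173, -0.2966, 0.4209]
ee_rot: [-3.142, -0.0, 0.166]
wrist_force: [-0.2, 0.1, 0.2]
width: 0.0334
finger_force: 0.0
```

>>> {"method": "play_rows", "body": {
  "translation": [
    [0.151, 0.888, 0],
    [0.151, 0.888, 0],
    [0, 0, 0.8],
    [0, 0, 0.8],
    [0, 0, 0.8],
    [0, 0, 0.4],
    [0, 0, 0],
    [0, 0, 0]
  ],
  "twist": [
    [0, 0, 0],
    [0, 0, 0],
    [0, 0, 0],
    [0, 0, 0],
    [0, 0, 0],
    [0, 0, 0],
    [0, 0, 0],
    [0, 0, 0]
  ],
  "gripper": [-0.3, -0.3, -0.3, -0.3, -0.3, -0.3, -0.3, -0.3]
}}

```text
time: 50.8
tool_pos: [0.5406, -0.3634, 0.3101]
ee_rot: [3.14, -0.001, 0.166]
wrist_force: [0.2, 0.6, 0.5]
width: 0.0329
finger_force: 0.0
```

```bash
python3 - <<'E'
from h import *
o=robot.get_obs(); p=o['tool_pos']; R=Rot.from_euler('xyz',o['ee_rot']).as_matrix(); print(p,o['ee_rot'],(R.T@(np.array([.5394,-.3632,.2305])-p)/.04).round(3))
E
```

```text
[ 0.54064081 -0.3633732   0.3101471 ] [ 3.14044338e+00 -9.84430335e-04  1.65999594e-01] [-0.032 -0.012  1.991]
```

>>> {"method": "play_rows", "body": {
  "translation": [
    [-0.03, 0, 0.5],
    [0, 0, 0.5],
    [0, 0, 0.5],
    [0, 0, 0.3],
    [0, 0, 0.15],
    [0, 0, 0],
    [0, 0, 0]
  ],
  "twist": [
    [0, 0, 0],
    [0, 0, 0],
    [0, 0, 0],
    [0, 0, 0],
    [0, 0, 0],
    [0, 0, 0],
    [0, 0, 0]
  ],
  "gripper": [-0.3, -0.3, -0.3, -0.3, -0.3, -0.3, -0.3]
}}

```text
time: 51.5
tool_pos: [0.5395, -0.3637, 0.2326]
ee_rot: [3.14, -0.002, 0.166]
wrist_force: [-0.4, 1.0, -0.3]
width: 0.0328
finger_force: 0.0
```

>>> {"method": "play_rows", "body": {
  "translation": [
    [0, 0, 0],
    [0, 0, 0],
    [0, 0, 0],
    [0, 0, 0]
  ],
  "twist": [
    [0, 0, 0],
    [0, 0, 0],
    [0, 0, 0],
    [0, 0, 0]
  ],
  "gripper": [-1, -1, -1, -1]
}}

```text
time: 51.9
tool_pos: [0.5392, -0.3636, 0.2319]
ee_rot: [3.14, -0.001, 0.166]
wrist_force: [0.4, -0.2, 1.6]
width: 0.0139
finger_force: 29.8
```

>>> {"method": "play_rows", "body": {
  "translation": [
    [0, 0, 0],
    [0, 0, 0],
    [0, 0, 0],
    [0, 0, 0],
    [0, 0, 0],
    [0, 0, 0],
    [0, 0, 0],
    [0, 0, 0]
  ],
  "twist": [
    [0, 0, 0.8],
    [0, 0, 0.8],
    [0, 0, 0.8],
    [0, 0, 0.8],
    [0, 0, 0.8],
    [0, 0, 0.8],
    [0, 0, 0.8],
    [0, 0, 0.8]
  ],
  "gripper": [-1, -1, -1, -1, -1, -1, -1, -1]
}}

```text
time: 52.7
tool_pos: [0.5392, -0.3639, 0.2319]
ee_rot: [3.14, -0.002, -0.477]
wrist_force: [0.2, -1.0, 1.7]
width: 0.0137
finger_force: 29.9
```

>>> {"method": "play_rows", "body": {
  "translation": [
    [0, 0, 0],
    [0, 0, 0],
    [0, 0, 0],
    [0, 0, 0],
    [0, 0, 0],
    [0, 0, 0],
    [0, 0, 0],
    [0, 0, 0]
  ],
  "twist": [
    [0, 0, 0.8],
    [0, 0, 0.8],
    [0, 0, 0.8],
    [0, 0, 0.8],
    [0, 0, 0.8],
    [0, 0, 0.8],
    [0, 0, 0.8],
    [0, 0, 0.5]
  ],
  "gripper": [-1, -1, -1, -1, -1, -1, -1, -1]
}}

```text
time: 53.5
tool_pos: [0.539, -0.3641, 0.2319]
ee_rot: [3.141, -0.002, -1.087]
wrist_force: [-2.0, -1.2, 2.1]
width: 0.0141
finger_force: 29.9
```

>>> {"method": "play_rows", "body": {
  "translation": [
    [0, 0, 0],
    [0, 0, 0]
  ],
  "twist": [
    [0, 0, 0],
    [0, 0, 0]
  ],
  "gripper": [-1, -1]
}}

```text
time: 53.7
tool_pos: [0.539, -0.3641, 0.2319]
ee_rot: [3.141, -0.002, -1.084]
wrist_force: [-1.8, -2.8, 3.6]
width: 0.0137
finger_force: 29.8
```

>>> {"method": "play_rows", "body": {
  "translation": [
    [0, 0, 0],
    [0, 0, 0],
    [0, 0, 0],
    [0, 0, -0.5],
    [0, 0, -0.8],
    [0, 0, -0.9],
    [0, 0, -0.9],
    [0, 0, -0.9]
  ],
  "twist": [
    [0, 0, 0],
    [0, 0, 0],
    [0, 0, 0],
    [0, 0, 0],
    [0, 0, 0],
    [0, 0, 0],
    [0, 0, 0],
    [0, 0, 0]
  ],
  "gripper": [-0.3, -0.3, -0.3, -0.3, -0.3, -0.3, -0.3, -0.3]
}}

```text
time: 54.5
tool_pos: [0.5391, -0.363, 0.392]
ee_rot: [-3.142, 0.001, -1.084]
wrist_force: [0.8, -0.2, 0.1]
width: 0.0328
finger_force: 0.0
```

>>> {"method": "play_rows", "body": {
  "translation": [
    [-0.3, -0.9, 0],
    [-0.3, -0.9, 0],
    [-0.3, -0.9, 0],
    [-0.3, -0.9, 0],
    [-0.3, -0.9, 0],
    [-0.3, -0.9, 0],
    [0, 0, 0],
    [0, 0, 0]
  ],
  "twist": [
    [0, 0, 0],
    [0, 0, 0],
    [0, 0, 0],
    [0, 0, 0],
    [0, 0, 0],
    [0, 0, 0],
    [0, 0, 0],
    [0, 0, 0]
  ],
  "gripper": [-0.3, -0.3, -0.3, -0.3, -0.3, -0.3, -0.3, -0.3]
}}

```text
time: 55.3
tool_pos: [0.6968, -0.1977, 0.39]
ee_rot: [3.14, 0.001, -1.082]
wrist_force: [-0.5, -0.5, 0.3]
width: 0.0328
finger_force: 0.0
```

```bash
python3 - <<'E'
from fit import *
o=robot.get_obs(); print(o['tool_pos'],o['time'],o['wrist_force'])
C=np.array([.5394,-.3632])
for c in('top','side'):
    im=snap(c,f'{c}_e.png')
    for n in('clip_a_seat','clip_a_grip','bar_grip','valve_spring','tape_stack'): print(c,n,[(round(d['score'],2),np.round(d['centre'],3).tolist()) for d in robot.spot_point(n,c)])
    # bar brightness profile: bright (white line) along the bar top
    g=im.min(2).astype(float); b=np.array([-.0026,0,0] if c=='side' else [0,0,0])
    for a in np.arange(1.65,2.5,.1):
        P=np.array([[*(C+r*np.array([np.cos(a),np.sin(a)])),.0555] for r in np.linspace(.004,.019,8)])+b; q=projN(c,P)
        print(c,round(a,2),map_coordinates(g,[q[:,1],q[:,0]],order=1).mean().round(0),end=' | ')
    print()
    hsv=cv2.cvtColor(im,cv2.COLOR_RGB2HSV); red=(((hsv[...,0]<8)|(hsv[...,0]>172))&(hsv[...,1]>120)&(hsv[...,2]>80)).astype(np.uint8)
    n,l,st,ce=cv2.connectedComponentsWithStats(red)
    for H in((.5877,.1693),(.5754,-.130)):
        p=proj(c,(*H,.140)); print('clip grip pred',p.round(1),[ (ce[i].round(1).tolist(),int(st[i,4])) for i in range(1,n) if np.linalg.norm(ce[i]-p)<8])
E
```

```text
[ 0.69683372 -0.19772757  0.38996642] 55.3 [-0.52907117 -0.48048367  0.26112178]
top clip_a_seat [(0.54, [0.642, 0.167, 0.145]), (0.46, [0.639, 0.169, 0.146])]
top clip_a_grip [(0.56, [0.638, 0.118, 0.092]), (0.39, [0.589, 0.171, 0.136]), (0.23, [0.575, -0.129, 0.144])]
top bar_grip [(0.91, [0.636, 0.016, 0.15]), (0.46, [0.635, 0.016, 0.092])]
top valve_spring [(0.39, [0.636, 0.019, 0.121])]
top tape_stack [(0.69, [0.354, -0.312, -0.004])]
top 1.65 135.0 | top 1.75 150.0 | top 1.85 164.0 | top 1.95 172.0 | top 2.05 172.0 | top 2.15 165.0 | top 2.25 150.0 | top 2.35 131.0 | top 2.45 114.0 | 
clip grip pred [271.2 177.6] [([271.5, 177.0], 26)]
clip grip pred [363.8 180.6] [([363.5, 179.6], 17)]
side clip_a_seat [(0.78, [0.64, 0.167, 0.144]), (0.29, [0.628, -0.129, 0.142])]
side clip_a_grip [(0.51, [0.592, 0.17, 0.139])]
side bar_grip [(0.76, [0.635, 0.017, 0.15]), (0.32, [0.636, 0.021, 0.108])]
side valve_spring [(0.45, [0.366, -0.234, 0.003])]
side tape_stack [(0.55, [0.354, -0.312, 0.0]), (0.17, [0.63, 0.02, 0.088])]
side 1.65 62.0 | side 1.75 78.0 | side 1.85 101.0 | side 1.95 132.0 | side 2.05 168.0 | side 2.15 180.0 | side 2.25 154.0 | side 2.35 131.0 | side 2.45 118.0 | 
clip grip pred [275.4 229.2] [([275.1, 228.2], 81)]
clip grip pred [294.9 153.7] [([295.1, 152.9], 69)]
```

```bash
python3 -c "
from bench import robot
print(robot.close_job())"
```

```text
the job is handed in; nothing more can be done
None
```

The job is handed in at about 55 s of the 210 s allowed: four tappets are in pockets, the bar is down on the stud shoulders, a clip is pushed home in each stud, and the knob was then turned so its white line points at the green mark. My last pictures bear out the bar, clips and knob, and tape and spring not visibly moved; the judge returned no verdict.

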